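Wind up the jack under a cone tray

TASK

Level the tray of pine cones: put the bar into the sockets of the jack's collar, one after another, and wind the collar anticlockwise (seen from above) until it comes up against its end stop. Turn the collar only with the bar, never pushing on the jack or tray with the gripper; then put the bar back fully home in its wooden stand and let go. Do not knock or shift anything else on the bench.

Things in the scene. Friction and masses are not known exactly. Their poses are not given: they have to be found in the camera images.
- jack: Screw jack bolted to the table; origin on its vertical axis at table level (z = 0), z up. Its x axis points level from the jack to the tray; the open side where the bar is worked is -x, towards the robot within 0.25 rad. Green base 40 mm high, on it the steel collar, 135 mm across, 40 to 98 mm high; the screw (52 mm head, top at most 136 mm high) comes up through it under the tray's steel tongue.
- socket0 (a point): Centre of the mouth of one (k = 0) of the collar's eight like sockets, 45 degrees apart, 57 mm from the jack axis, 92 mm high. Each bore rises outward 58 degrees above level (32 from vertical); its axis prolonged down meets jack's origin. Along it from that origin: mouth at 108 mm, floor at 74 mm (34 mm deep). Bore 15.5 mm wide for the 12 mm bar.
- pin_left (a point): Top centre of an upright steel pin, 12 mm thick, 142 mm high, fixed 80 mm from the jack axis, 63 degrees from the jack's -x on its +y side (bearing 117 degrees). The pins are stops: a bar in a socket swings only between them, to about 54 degrees either side of -x, so one swing is never enough.
- pin_right (a point): Top centre of the other pin, alike, on the jack's -y side (bearing 243 degrees). A bar fully in a socket has its handle from 184 to 240 mm along the bore's axis from jack's origin, so the handle and fingers pass above the pins.
- collar (a joint): Angle of the collar, rad; grows anticlockwise seen from above, which raises the screw (8 mm per rad) and the tray. Starts at 0.05 to 0.80; 3.00 is the end stop, tray level. In jack the sockets lie at bearings (from x, anticlockwise) of joint + 0.70 + k x 0.7854 rad, k = 0..7. Stays where left; friction takes 0.45 N m (4 N at the handle).
- bar: The loose bar: round steel shank 12 mm thick, 110 mm long, with a chamfered foot, then a square wooden handle 26 x 26 mm, 56 mm long (110 to 166 mm from the foot) whose flat sides face the bar's own x and y. Origin at the foot, z along the bar towards the handle. About 160 g. It starts upright in its stand with 52 mm of shank in the hole, at any yaw.
- stand_hole0 (a point): Mouth of the hole in the bar's stand, a heavy fixed wooden block 75 x 75 mm, 62 mm high; the hole is vertical, 15 mm across and 52 mm deep, its mouth 62 mm above the table. z up.
- oil_bottle: bystander: grey plastic bottle, 52 mm across, 165 mm tall, upright, standing beside the bar's stand (its centre 75 to 97 mm from the bar); origin at the centre of its underside
- seed_tin: bystander: bare metal tin, 76 mm across, 100 mm tall; origin at the centre of its underside
- seed_cup: bystander: white cup, 72 mm across, 75 mm tall; origin at the centre of its underside
- cone_a: bystander: pine cone 75 mm long, 42 mm thick, lying along its own x; origin at the centre of its underside
- cone_b: bystander: pine cone 75 mm long, 42 mm thick, lying along its own x; origin at the centre of its underside
- cone_c: bystander: pine cone 75 mm long, 42 mm thick, lying along its own x; origin at the centre of its underside
- mallet: bystander: hammer 190 mm long lying flat, its handle towards its own -x; origin on the table
- offcut: bystander: wood offcut 110 x 45 x 20 mm lying flat; origin at the centre of its underside

How it is judged:
By the outcome, as a careful person would: the job done as asked, in the order asked, and still so for the second after the job is handed in, with the robot touching nothing.
It also fails if it takes over 72 s, if anything falls off the work surface, if the arm or the gripper's body presses on something with over 40 N, if the wrist force passes 120 N, or if a joint passes its speed limit or range.

ROBOT

A 7-joint arm with a two-finger parallel gripper is mounted at the origin on the work surface. World frame = base frame: x ahead of the robot, y to its left, z up, the work surface at z = 0. Lengths are in m, angles in degrees, forces in N, time in s.
With the tool pointing down it reaches from about 0.425 to 0.875 m from the base axis. Payload 4.7 kg.
Tool frame: the origin (TCP) lies on the centre line of the jaws, within the pads' length; the fingertips stand 11 mm ahead of it and the grasp point (between the pads) lies 8 mm behind it; z points along the fingers, y is the direction in which the jaws open and shut (so a half turn about z gives the same grasp; the last joint's range is limited). The gripper opens to 87 mm and grips with 3 to 60 N. Pads are 19 mm wide; open, the fingers measure 117 mm over their backs; the gripper's body (75 mm by 190 mm) begins 51 mm behind the grasp point.
Start: joints at [-70.869, 18.392, -4.016, 83.108, 1.295, 78.541, -3.26], TCP at [0.204, 0.617, 0.234] pointing down, gripper open.
Joint ranges: [-163.93, 163.93], [-17.29, 119.83], [-79.2, 71.16], [3.27, 140.29], [-89.18, 269.18], [5.43, 117.66], [-154.24, 154.24]. Speed limits (degrees/s): [147.25, 147.25, 180, 180, 180, 180, 180].

INTERFACE

Orientations are given as [roll, pitch, yaw] about the fixed x, y, z axes, in that order (R = Rz(yaw) Ry(pitch) Rx(roll)).
In Python, from bench import robot, optics, workorder, nets gives the robot as it stands.
- The arm moves only by the tool step_arm, never from a script. Its argument "plan" is a list of rows, each a list of 7 numbers: the shift along the world's x, y, z in cm, then the turn, a rotation vector about the world's x, y, z in degrees, then the closure, from 0 (fully open) to 1 (shut). In form: [[x, y, z, rx, ry, rz, fingers], ...]. A call has 1 to 20 rows; each row is the pose to reach, as a shift and turn from the pose commanded when the call began; what a row does not reach only later rows make up. A row lasts 1/10 s, in which the tool goes at most 50 mm and 8.59 degrees, less where a joint would pass 70% of its speed; a pose out of reach is approached as far as the arm can. A call with a gripper value outside its range is refused whole. The fingers move at their own pace and stop on an object; "force" is the grip in N (left out, the last holds). Time passes only in rows, so rows that repeat a pose let the fingers close. It gives the time, the measured TCP pose, the force and the opening at its end, in the units of the state.
- robot.read_state(): the state, without advancing time (a new reading comes with each control period).
- optics.grab_frame(name): name is "scene" or "top" or "wrist"; returns a dict with "img" (480x640x3 uint8, red, green, blue), "range_z" (480x640 float32, m along the optical axis (not along the pixel's ray), 0 where there is no reading), "fx", "fy", "cx", "cy" (pixels), "dist_coeffs" ([k1, k2, p1, p2, k3] as OpenCV has them; the pictures are not rectified), "world_to_cam" (4x4, takes a point from world to camera coordinates). Camera axes: x right, y down, z forward; pixel columns grow to the right and rows downward; lengths in m; the calibration is good to about 2 mm. A picture is of the moment at which its call begins.
- workorder.close_job(): hands the job in, once; it reports no verdict.
Trained networks look in the newest picture that a camera, given by its name, has taken for a name from the list of things; names that differ only in an ending like _2 or _b are one class to them, and where a whole thing is asked for, a point or a joint stands for the part that bears it (a point fixed in the world has none). Each returns a list of dicts, best first, with "confidence" (0 to 1); they miss things now and then, are a little off and sometimes report something else, mostly with a low value. They report only what shows in the picture. A call takes as long as a camera call.
- nets.look_for(camera, name): "at" ([x, y, z] in m, in world coordinates, good to about 4 mm: the middle of the surface that is visible of it).
- nets.pinpoint(camera, name): "at" ([x, y, z] in m, in world coordinates, good to about 4 mm: a listed point, or the origin of a listed thing).
The state is a dict: "time": time; "joint_positions": joint angles; "joint_velocities": joint speeds; "tau": joint torques, N m; "tcp_pos": TCP position; "tcp_rot": TCP orientation; "wrist_force": force on the tool from outside, world axes, zero at the start; "wrist_torque": the same for the moment, N m; "gripper_width": finger opening in m.
Only numpy, scipy, OpenCV 4.12 (cv2) and the standard library are available. Lean on these libraries where they do the work, as an engineer would, in place of code of your own. Each camera call takes 0.05 s, during which the arm holds its last target.

## Working session

There is one attempt and no reset: what is moved stays moved. The work goes in short steps, Python scripts to look and compute and a tool call to move; the robot and the scene stay as the last step left them, time stands still between calls to the robot, and variables do not carry over. Pictures are saved under pics/ and viewed, and the job is handed in when it is done.

Besides the shell and the picture viewer there is one more tool, called after "Call:" in YAML: its name, and indented under it one key for each argument. step_arm: Moves the arm, as the interface text tells. Its arguments: {"type":"object","properties":{"plan":{"type":"array","items":{"type":"array","items":{"type":"number"}}},"force":{"type":"number"}},"required":["plan"]}

```bash
ls; mkdir -p pics; cat > h.py <<'E'
import numpy as np, cv2
from bench import robot, optics, workorder, nets
def shot(cam,fn):
    f=optics.grab_frame(cam); cv2.imwrite('pics/'+fn,cv2.cvtColor(f['img'],cv2.COLOR_RGB2BGR)); return f
def proj(f,p):
    T=f['world_to_cam']; K=np.array([[f['fx'],0,f['cx']],[0,f['fy'],f['cy']],[0,0,1]])
    r,_=cv2.Rodrigues(T[:3,:3]); q,_=cv2.projectPoints(np.atleast_2d(np.array(p,float)),r,T[:3,3],K,np.array(f['dist_coeffs'])); return q[:,0]
def cloud(f):
    K=np.array([[f['fx'],0,f['cx']],[0,f['fy'],f['cy']],[0,0,1]])
    v,u=np.mgrid[0:480,0:640]; uv=np.stack([u,v],-1).reshape(-1,1,2).astype(np.float64)
    n=cv2.undistortPoints(uv,K,np.array(f['dist_coeffs']))[:,0]
    z=f['range_z'].reshape(-1); P=np.c_[n*z[:,None],z]; T=np.linalg.inv(f['world_to_cam'])
    W=P@T[:3,:3].T+T[:3,3]; W[z==0]=np.nan; return W.reshape(480,640,3)
E
python3 - <<'E'
from h import *
s=robot.read_state(); print(s)
for c in ['scene','top','wrist']:
    f=shot(c,c+'0.png')
    for n in ['jack','socket0','pin_left','pin_right','bar','stand_hole0','oil_bottle','seed_tin','seed_cup','cone_a','mallet','offcut']:
        r=nets.pinpoint(c,n); print(c,n,[(np.round(x['at'],3).tolist(),round(x['confidence'],2)) for x in r[:8]])
E
```

```text
pics
{'time': 0.0, 'joint_positions': array([-70.86755192,  18.43877558,  -4.01589146,  83.17518042,
         1.29513248,  78.54229712,  -3.26161218]), 'joint_velocities': array([ 0.03347358,  0.01354861,  0.10990242, -0.01708631,  0.10651541,
        0.01172667, -0.13626509]), 'tau': array([ 5.56428495e-04, -4.91274011e+01, -4.03515631e-01, -3.12531781e+01,
       -6.38191542e-02,  4.33324242e-02,  1.67643548e-04]), 'tcp_pos': array([0.20423354, 0.61650646, 0.23246234]), 'tcp_rot': array([-1.79889002e+02,  5.88660253e-03,  1.61676069e+02]), 'wrist_force': array([ 0.05146509,  0.51222488, -0.51055427]), 'wrist_torque': array([ 0.01193482, -0.00247619, -0.0368612 ]), 'gripper_width': 0.0866767499225683}
scene jack [([0.686, 0.035, 0.001], 0.58), ([0.651, 0.112, 0.141], 0.45), ([0.519, -0.139, 0.004], 0.19)]
scene socket0 [([0.692, 0.093, 0.088], 0.56), ([0.685, 0.034, -0.0], 0.18)]
scene pin_left [([0.651, 0.113, 0.14], 0.71)]
scene pin_right []
scene bar []
scene stand_hole0 [([0.486, -0.27, 0.063], 0.82)]
scene oil_bottle [([0.569, -0.279, 0.001], 0.81), ([0.519, -0.14, 0.005], 0.47
[... 551 characters left out ...]
4], 0.63), ([0.69, 0.039, 0.002], 0.33)]
top bar [([0.484, -0.271, 0.007], 0.49)]
top stand_hole0 [([0.487, -0.272, 0.058], 0.7), ([0.481, -0.268, 0.01], 0.69)]
top oil_bottle [([0.568, -0.282, -0.003], 0.76)]
top seed_tin [([0.463, 0.279, 0.005], 0.88)]
top seed_cup [([0.65, -0.318, -0.002], 0.55)]
top cone_a [([0.487, -0.044, 0.003], 0.72), ([0.518, -0.138, 0.002], 0.7), ([0.49, 0.095, -0.002], 0.68)]
top mallet [([0.694, 0.409, -0.004], 0.75)]
top offcut [([0.448, 0.194, -0.001], 0.98)]
wrist jack []
wrist socket0 []
wrist pin_left []
wrist pin_right []
wrist bar []
wrist stand_hole0 []
wrist oil_bottle []
wrist seed_tin []
wrist seed_cup []
wrist cone_a []
wrist mallet []
wrist offcut []
```

View pics/scene0.png

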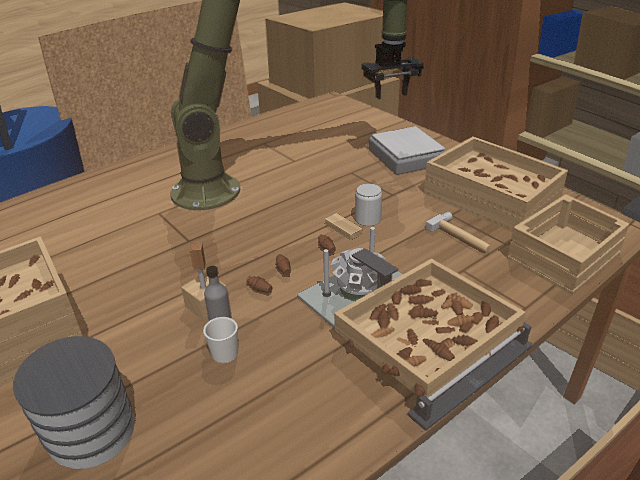

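View pics/top0.png

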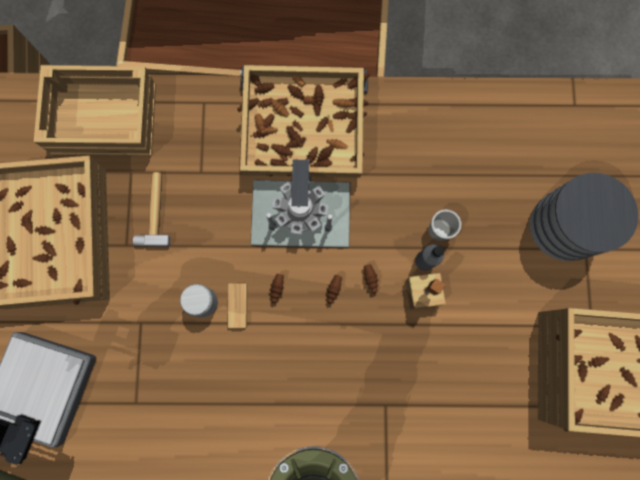

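```bash
python3 - <<'E'
from h import *
print(robot.read_state()['time'])
f=shot('top','top1.png')
im=cv2.cvtColor(f['img'],cv2.COLOR_RGB2BGR)
a=cv2.resize(im[170:260,240:360],None,fx=6,fy=6,interpolation=cv2.INTER_CUBIC)[:, :400*2]
b=cv2.resize(im[230:320,390:470],None,fx=6,fy=6,interpolation=cv2.INTER_CUBIC)
cv2.imwrite('pics/z1.png',a);cv2.imwrite('pics/z2.png',b)
W=cloud(f)
# handle top
m=(np.abs(W[...,0]-.484)<.04)&(np.abs(W[...,1]+.27)<.04)&(W[...,2]>.16)
p=W[m];print('handle',len(p),p.mean(0),p.min(0),p.max(0)); print(cv2.minAreaRect(p[:,:2].astype(np.float32)*1000))
for y in (.112,-.032):
    m=(np.abs(W[...,0]-.651)<.015)&(np.abs(W[...,1]-y)<.015)&(W[...,2]>.12);print(len(W[m]),W[m].mean(0))
f=shot('scene','scene1.png');im=cv2.cvtColor(f['img'],cv2.COLOR_RGB2BGR)
cv2.imwrite('pics/z3.png',cv2.resize(im[225:315,290:410],None,fx=6,fy=6,interpolation=cv2.INTER_CUBIC))
W=cloud(f)
m=(np.abs(W[...,0]-.484)<.04)&(np.abs(W[...,1]+.27)<.04)&(W[...,2]>.125)
p=W[m];print('handle',len(p),p.mean(0),p.min(0),p.max(0)); print(cv2.minAreaRect(p[:,:2].astype(np.float32)*1000))
for y in (.112,-.032):
    m=(np.abs(W[...,0]-.651)<.015)&(np.abs(W[...,1]-y)<.015)&(W[...,2]>.12);print(len(W[m]),W[m].mean(0))
E
```

```text
1.95
handle 155 [ 0.48339341 -0.26910402  0.17372374] [ 0.46676158 -0.28693502  0.16095165] [ 0.50010727 -0.25445505  0.17992956]
((483.4515380859375, -270.04998779296875), (26.664703369140625, 26.04039764404297), 55.09732437133789)
28 [0.64735567 0.10968097 0.13822087]
26 [ 0.64498496 -0.03200845  0.1387087 ]
handle 322 [ 0.49504074 -0.27364511  0.15632026] [ 0.46979479 -0.28847622  0.12553153] [ 0.5084444  -0.25302643  0.17803729]
((489.74871826171875, -271.9141540527344), (28.358158111572266, 31.3197078704834), 53.5629997253418)
48 [0.65472904 0.10827372 0.13276853]
55 [ 0.65287088 -0.03424994  0.13293431]
```

View pics/wrist0.png

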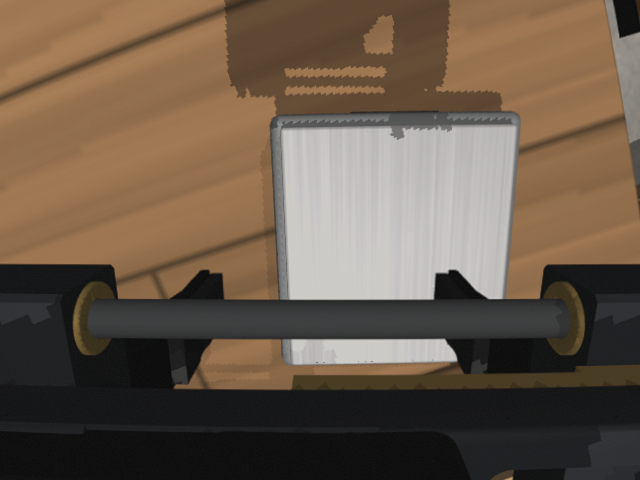

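View crops.

View pics/z1.png

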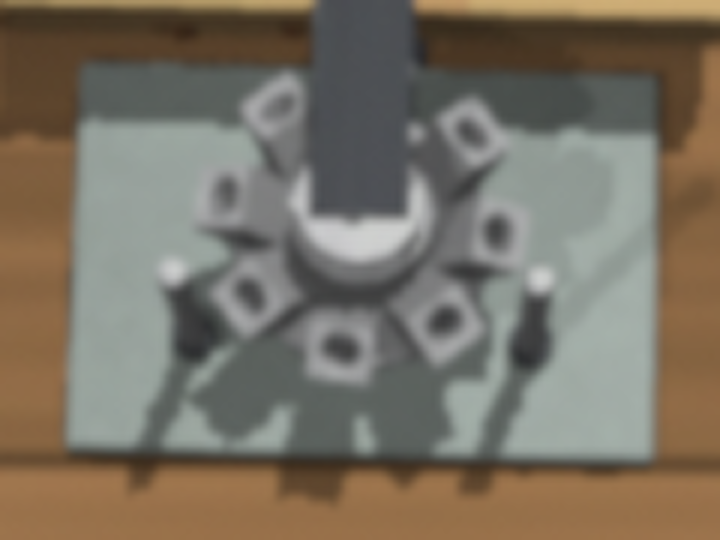

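View pics/z2.png

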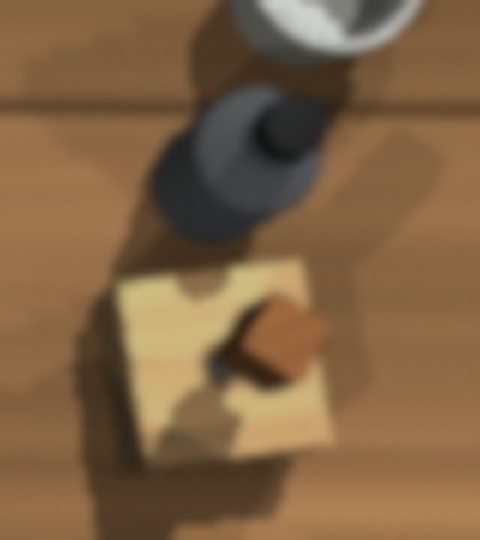

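View pics/z3.png

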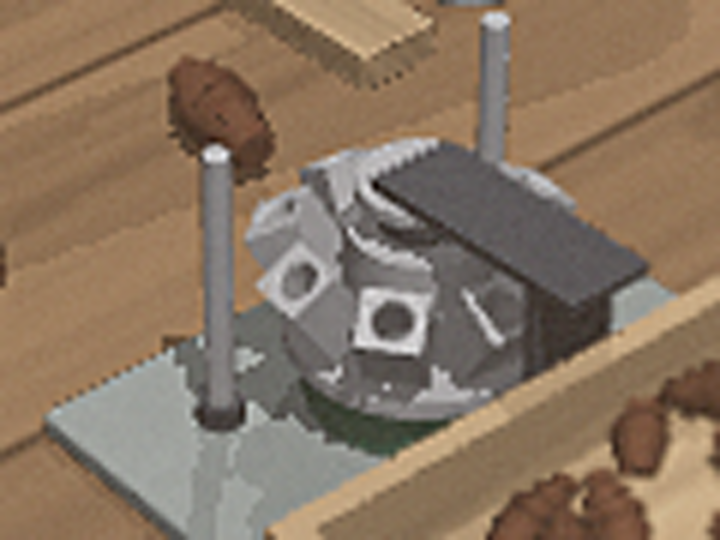

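```bash
cat > fit.py <<'E'
from h import *
from scipy.optimize import least_squares
ft=optics.grab_frame('top'); fs=optics.grab_frame('scene')
top=np.array([(275,105),(227,195),(250,297),(341,348),(447,322),(499,233),(470,132),(173,268),(541,277)])/6+[240-.42,170-.42]
tops=[-1,0,1,2,3,4,5,'L','R']
sc=np.array([(302,280),(394,320),(292,212),(216,153),(496,18)])/6+[290-.42,225-.42]
scs=[3,4,2,'R','L']
def pts(q,ids):
    x,y,yaw,th=q[:4];o=[]
    for k in ids:
        if k=='L': b,r,z=np.radians(117),.08,.142
        elif k=='R': b,r,z=np.radians(243),.08,.142
        else: b,r,z=th+.7+k*np.pi/4,.057,.092
        o.append([x+r*np.cos(b+yaw),y+r*np.sin(b+yaw),z])
    return np.array(o)
def res(q,s=None):
    a=(proj(ft,pts(q,tops))-top); b=(proj(fs,pts(q,scs))-sc)
    return a,b
for nm,sel in (('both',(0,1)),('top',(0,)),('scene',(1,))):
    best=None
    for th0 in (.2,.6):
        s=least_squares(lambda q:np.concatenate([res(q)[i].ravel() for i in sel]),[.688,.04,0,th0],x_scale=[.01,.01,.1,.1])
        if best is None or s.cost<best.cost: best=s
    print(nm,np.round(best.x,4),'th deg',np.degrees(best.x[3]),best.cost); 
    for i in sel: print(np.round(res(best.x)[i],1).tolist())
E
python3 fit.py
```

```text
both [ 0.6901  0.0386 -0.008   0.9067] th deg 51.94934244668645 242.1858760676097
[[-3.0, 0.3], [-1.7, 1.5], [1.6, 0.7], [3.2, -1.3], [2.2, -4.1], [0.0, -5.7], [-2.4, -4.9], [-0.5, -1.5], [-0.5, -2.0]]
[[-4.2, -8.6], [-13.2, -4.3], [5.4, -7.2], [0.7, 0.6], [0.4, 0.4]]
top [ 0.6854  0.0372 -0.0158  0.761 ] th deg 43.60492283426882 1.0229447411162367
[[0.2, -0.2], [-0.9, -0.1], [-0.3, -0.1], [0.2, 0.4], [0.0, 0.1], [0.4, -0.3], [0.6, -0.4], [-0.1, 0.3], [-0.1, 0.2]]
scene [ 6.8980e-01  4.0000e-02 -6.0000e-04  1.4975e+00] th deg 85.80266474664865 2.0369182278713676
[[-0.3, -0.3], [0.1, 0.1], [-1.5, -0.2], [1.1, 0.4], [0.5, 0.0]]
```

```bash
sed -i "s/scs=.*/scs=[4,5,3,'R','L']/" fit.py; python3 fit.py
```

```text
both [ 0.6866  0.0384 -0.0132  0.7655] th deg 43.857131731647186 8.859294105532271
[[-0.4, -0.5], [-1.4, -0.4], [-0.7, -0.4], [-0.2, -0.1], [-0.3, -0.4], [-0.1, -0.9], [-0.0, -1.0], [-0.5, -0.1], [-0.5, -0.4]]
[[-1.2, -0.1], [-0.4, -0.2], [-3.1, -0.0], [-0.4, -0.2], [-0.5, -0.2]]
top [ 0.6854  0.0372 -0.0158  0.761 ] th deg 43.60492283426882 1.0229447411162367
[[0.2, -0.2], [-0.9, -0.1], [-0.3, -0.1], [0.2, 0.4], [0.0, 0.1], [0.4, -0.3], [0.6, -0.4], [-0.1, 0.3], [-0.1, 0.2]]
scene [ 6.898e-01  4.000e-02 -6.000e-04  7.121e-01] th deg 40.80266507336608 2.036918227871376
[[-0.3, -0.3], [0.1, 0.1], [-1.5, -0.2], [1.1, 0.4], [0.5, 0.0]]
```

```bash
cat >> h.py <<'E'
from scipy.spatial.transform import Rotation as R
def tool():
    s=robot.read_state(); return s['tcp_pos'],R.from_euler('xyz',s['tcp_rot'],degrees=True).as_matrix(),s
E
python3 - <<'E'
from h import *
p,Rt,s=tool(); f=optics.grab_frame('wrist'); C=np.linalg.inv(f['world_to_cam'])
print('cam in tool',Rt.T@(C[:3,3]-p)); print(np.round(Rt.T@C[:3,:3],3)); print(Rt.round(3)); print(s['time'],f['fx'])
E
```

```text
cam in tool [ 6.55741663e-02  1.49051231e-06 -1.50827503e-01]
[[-0.001 -0.97  -0.244]
 [ 1.    -0.001 -0.001]
 [ 0.    -0.244  0.97 ]]
[[-0.949  0.314  0.   ]
 [ 0.314  0.949  0.   ]
 [-0.     0.    -1.   ]]
2.25 420.1650825807362
```

Call:
step_arm:
  plan:
    - [31.6,-46.7,9.6,0,0,-98,0]
    - [31.6,-46.7,9.6,0,0,-98,0]
    - [31.6,-46.7,9.6,0,0,-98,0]
    - [31.6,-46.7,9.6,0,0,-98,0]
    - [31.6,-46.7,9.6,0,0,-98,0]
    - [31.6,-46.7,9.6,0,0,-98,0]
    - [31.6,-46.7,9.6,0,0,-98,0]
    - [31.6,-46.7,9.6,0,0,-98,0]
    - [31.6,-46.7,9.6,0,0,-98,0]
    - [31.6,-46.7,9.6,0,0,-98,0]
    - [31.6,-46.7,9.6,0,0,-98,0]
    - [31.6,-46.7,9.6,0,0,-98,0]
    - [31.6,-46.7,9.6,0,0,-98,0]

```text
time: 3.6
tcp_pos: [0.5223, 0.1459, 0.3304]
tcp_rot: [179.9, -0.0, 63.2]
wrist_force: [-0.3, 0.5, -0.7]
gripper_width: 0.0869
```

Call:
step_arm:
  plan:
    - [-3.5,-42,0,0,0,-98.7,0.3]
    - [-3.5,-42,0,0,0,-98.7,0.3]
    - [-3.5,-42,0,0,0,-98.7,0.3]
    - [-3.5,-42,0,0,0,-98.7,0.3]
    - [-3.5,-42,0,0,0,-98.7,0.3]
    - [-3.5,-42,0,0,0,-98.7,0.3]
    - [-3.5,-42,0,0,0,-98.7,0.3]
    - [-3.5,-42,0,0,0,-98.7,0.3]
    - [-3.5,-42,0,0,0,-98.7,0.3]
    - [-3.5,-42,0,0,0,-98.7,0.3]
    - [-3.5,-42,0,0,0,-98.7,0.3]
    - [-3.5,-42,0,0,0,-98.7,0.3]
    - [-3.5,-42,0,0,0,-98.7,0.3]

```text
time: 4.9
tcp_pos: [0.4862, -0.2678, 0.3291]
tcp_rot: [-180.0, 0.1, -34.8]
wrist_force: [-0.0, 0.3, 0.3]
gripper_width: 0.0607
```

```bash
python3 - <<'E'
from h import *
s=robot.read_state(); print({k:np.round(v,3) for k,v in s.items()})
f=shot('wrist','w1.png')
for n in ['bar','stand_hole0','oil_bottle']:
    for g in (nets.pinpoint,): print(n,[(np.round(x['at'],4).tolist(),round(x['confidence'],2)) for x in g('wrist',n)[:3]])
W=cloud(f)
m=(np.abs(W[...,0]-.484)<.04)&(np.abs(W[...,1]+.27)<.04)&(W[...,2]>.165)&(W[...,2]<.19)
p=W[m];print('handle',len(p),p.mean(0),p.min(0),p.max(0)); print(cv2.minAreaRect(p[:,:2].astype(np.float32)*1000))
print(proj(f,[[.484,-.27,.176],s['tcp_pos']]))
E
```

```text
{'time': np.float64(4.9), 'joint_positions': array([-20.18 ,   5.975,  50.698,  89.439,  -4.673,  86.841, -94.171]), 'joint_velocities': array([ 0.184, -0.032, -0.059, -0.108,  0.252, -0.006,  3.665]), 'tau': array([ 2.6000e-01, -2.5422e+01,  2.9540e+00, -3.1905e+01,  1.4000e-02,
       -7.9000e-02, -5.4100e-01]), 'tcp_pos': array([ 0.486, -0.268,  0.329]), 'tcp_rot': array([-1.79959e+02,  6.50000e-02, -3.47990e+01]), 'wrist_force': array([-0.027,  0.308,  0.33 ]), 'wrist_torque': array([0.02 , 0.118, 0.017]), 'gripper_width': np.float64(0.061)}
bar [([0.4836, -0.2691, 0.0135], 0.8)]
stand_hole0 [([0.4832, -0.2678, 0.0609], 0.62)]
oil_bottle [([0.5702, -0.2809, 0.0009], 0.82)]
handle 1251 [ 0.4883869  -0.27196179  0.17520991] [ 0.47105366 -0.28836968  0.16500877] [ 0.50464253 -0.25452214  0.17761683]
((487.4731750488281, -271.38323974609375), (26.003660202026367, 26.36949920654297), 57.54755401611328)
[[332.9267407  223.09519643]
 [328.97604268 307.62722537]]
```

View pics/w1.png

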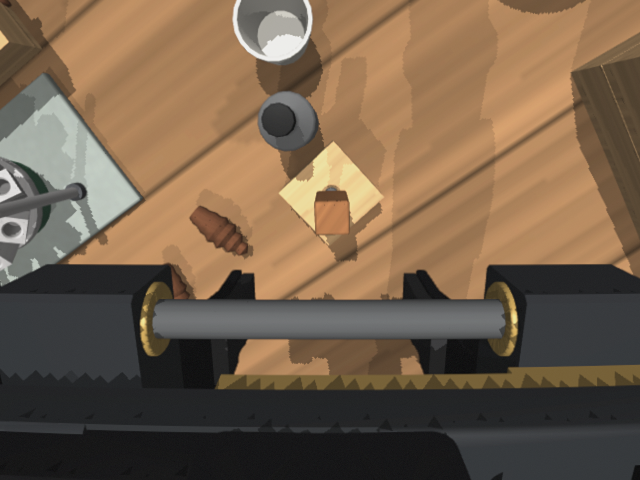

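Call:
step_arm:
  plan:
    - [0.2,-0.1,-3,0,0,2,0.3]
    - [0.2,-0.1,-7,0,0,2,0.3]
    - [0.2,-0.1,-10,0,0,2,0.3]
    - [0.2,-0.1,-10,0,0,2,0.3]
    - [0.2,-0.1,-12,0,0,2,0.3]
    - [0.2,-0.1,-14,0,0,2,0.3]
    - [0.2,-0.1,-16,0,0,2,0.3]
    - [0.2,-0.1,-18,0,0,2,0.3]
    - [0.2,-0.1,-19,0,0,2,0.3]
    - [0.2,-0.1,-19,0,0,2,0.3]
    - [0.2,-0.1,-19,0,0,2,0.3]

```text
time: 6.2
tcp_pos: [0.4882, -0.2714, 0.1409]
tcp_rot: [-180.0, -0.1, -33.0]
wrist_force: [0.4, -0.8, -0.3]
gripper_width: 0.0607
```

```bash
python3 - <<'E'
from h import *
s=robot.read_state(); print({k:np.round(v,4) for k,v in s.items() if k in('time','tcp_pos','tcp_rot','wrist_force','gripper_width')})
f=shot('wrist','w2.png')
W=cloud(f)
m=(np.abs(W[...,0]-.484)<.04)&(np.abs(W[...,1]+.27)<.04)&(W[...,2]>.165)&(W[...,2]<.185)
p=W[m];print('handle',len(p),p.mean(0)); print(cv2.minAreaRect(p[:,:2].astype(np.float32)*1000))
E
```

```text
{'time': np.float64(6.2), 'tcp_pos': array([ 0.4882, -0.2714,  0.1409]), 'tcp_rot': array([-1.799911e+02, -9.300000e-02, -3.300030e+01]), 'wrist_force': array([ 0.4088, -0.7725, -0.2989]), 'gripper_width': np.float64(0.0607)}
handle 5417 [ 0.4882223  -0.27024956  0.17659016]
((487.8810729980469, -270.8619384765625), (71.6360092163086, 20.452713012695312), 56.83668518066406)
```

View pics/w2.png

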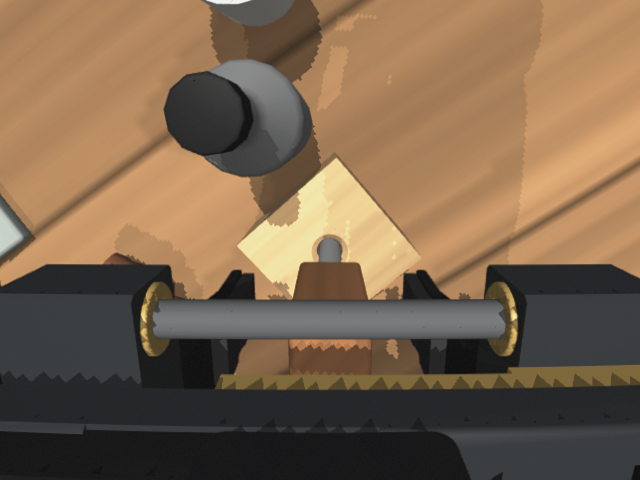

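Call:
step_arm:
  plan:
    - [0,0,0,0,0,0,1]
    - [0,0,0,0,0,0,1]
    - [0,0,0,0,0,0,1]
    - [0,0,0,0,0,0,1]
    - [0,0,0,0,0,0,1]
    - [0,0,0,0,0,0,1]
  force: 45

```text
time: 6.85
tcp_pos: [0.4874, -0.2709, 0.1396]
tcp_rot: [-180.0, 0.0, -33.0]
wrist_force: [0.0, 0.5, 0.5]
gripper_width: 0.0256
```

```bash
cat > cmd.json <<'E'
{"p":[0.487,-0.271,0.14],"R":[[0.8385,-0.5449,0],[-0.5449,-0.8385,0],[0,0,-1]]}
E
cat > plan.py <<'E'
from h import *
import json
L0=.1296
def load():
    d=json.load(open('cmd.json')); U,_,V=np.linalg.svd(np.array(d['R'])); return np.array(d['p']),U@V
def save(p,Rm): json.dump({'p':list(map(float,p)),'R':np.array(Rm).tolist()},open('cmd.json','w'))
def apply(sh):  # shift actually sent (cm, deg)
    p,Rm=load(); sh=np.array(sh,float); save(p+sh[:3]/100,R.from_rotvec(sh[3:6],degrees=True).as_matrix()@Rm)
def pose(J,b,foot,spin=0,bt=np.zeros(3),Rb=np.eye(3),el=58):
    """b world bearing deg, foot dist along axis(m). bt: foot pos in tool xy offset; returns tcp p,R"""
    b=np.radians(b);e=np.radians(el);c,s=np.cos(e),np.sin(e)
    u=np.array([c*np.cos(b),c*np.sin(b),s]); x=np.array([-s*np.cos(b),-s*np.sin(b),c]); z=-u; y=np.cross(z,x)
    B=np.c_[x,y,z]@R.from_euler('z',spin,degrees=True).as_matrix()   # bar-aligned frame
    Rt=B@Rb.T       # Rb: bar frame in tool
    f=np.array([*J,0])+u*foot
    return f-Rt@(np.array([0,0,L0])+bt),Rt
def delta(p1,R1,base=None):
    p,Rm=load() if base is None else base
    return np.r_[(p1-p)*100,R.from_matrix(R1@Rm.T).as_rotvec(degrees=True)].round(2)
E
python3 - <<'E'
from plan import *
apply([0,0,14,0,0,0])
for foot in (.165,.125):
    print(delta(*pose((.687,.0385),172.5,foot)), pose((.687,.0385),172.5,foot)[0])
E
```

```text
[  4.52  32.99  -3.02 -11.17 -30.26  24.85] [0.53222136 0.05887699 0.24983497]
[  6.62  32.71  -6.41 -11.17 -30.26  24.85] [0.55323679 0.05611026 0.21591305]
```

Call:
step_arm:
  plan:
    - [0,0,2,0,0,0,1]
    - [0,0,4,0,0,0,1]
    - [0,0,6,0,0,0,1]
    - [0,0,9,0,0,0,1]
    - [0,0,12,0,0,0,1]
    - [0,0,14,0,0,0,1]
    - [0,0,14,0,0,0,1]

```text
time: 7.55
tcp_pos: [0.4886, -0.2718, 0.2821]
tcp_rot: [-179.9, -0.3, -33.0]
wrist_force: [0.1, 0.3, -1.9]
gripper_width: 0.0258
```

Wrist force shows the bar's weight (1.9 N). Now to the pre-insertion pose.

Call:
step_arm:
  plan:
    - [1,8,0,-2.7,-7.5,6.2,1]
    - [2,16,0,-5.5,-15,12.4,1]
    - [3.5,24,-1,-8.2,-22.5,18.6,1]
    - [4.5,30,-2,-10.2,-28,23,1]
    - [4.5,33,-3,-11.2,-30.3,24.9,1]
    - [4.5,33,-3,-11.2,-30.3,24.9,1]
    - [4.5,33,-3,-11.2,-30.3,24.9,1]
    - [4.5,33,-3,-11.2,-30.3,24.9,1]
    - [4.5,33,-3,-11.2,-30.3,24.9,1]
    - [4.5,33,-3,-11.2,-30.3,24.9,1]
    - [4.5,33,-3,-11.2,-30.3,24.9,1]
    - [4.5,33,-3,-11.2,-30.3,24.9,1]

```text
time: 8.75
tcp_pos: [0.532, 0.0575, 0.2484]
tcp_rot: [179.9, -31.9, -7.5]
wrist_force: [-0.1, -1.4, -2.2]
gripper_width: 0.0259
```

```bash
python3 - <<'E'
from plan import *
apply([4.5,33,-3,-11.2,-30.3,24.9])
p,Rm=load(); pm,Rmm,s=tool(); print(p,pm, R.from_matrix(Rmm@Rm.T).as_rotvec(degrees=True)); print(s['joint_positions'].round(1),s['time'],s['gripper_width'])
f=shot('wrist','w3.png')
foot=pm+Rmm@[0,0,L0]; print('foot px',proj(f,[foot]), foot)
for b in (127.5,172.5,217.5):
    print(b,proj(f,[[.687+.0572*np.cos(np.radians(b)),.0385+.0572*np.sin(np.radians(b)),.0916]]))
for n in ('socket0','bar','pin_left','pin_right','jack'): print(n,[(np.round(x['at'],4).tolist(),round(x['confidence'],2)) for x in nets.pinpoint('wrist',n)[:3]])
shot('scene','s3.png');g=shot('top','t3.png')
E
```

```text
[0.532 0.059 0.25 ] [0.53195568 0.05752899 0.24838893] [-0.00897534  0.12005251 -0.11850664]
[  -2.1  -17.1  -12.9  123.2   11.8   44.5 -119.4] 8.75 0.02589189285939543
foot px [[328.00050428 229.64612334]] [0.59987637 0.04839755 0.13839095]
127.5 [[277.0665422  193.54197684]]
172.5 [[326.00514093 212.41205503]]
217.5 [[374.92342144 193.40210718]]
socket0 [([0.6898, 0.0986, 0.0906], 0.87)]
bar [([0.6009, 0.05, 0.1375], 0.75), ([0.6907, 0.099, 0.0911], 0.44)]
pin_left [([0.6506, 0.1132, 0.1427], 0.78)]
pin_right [([0.6511, -0.0333, 0.1371], 0.78)]
jack [([0.69, 0.0346, 0.0018], 0.81)]
```

View pics/w3.png

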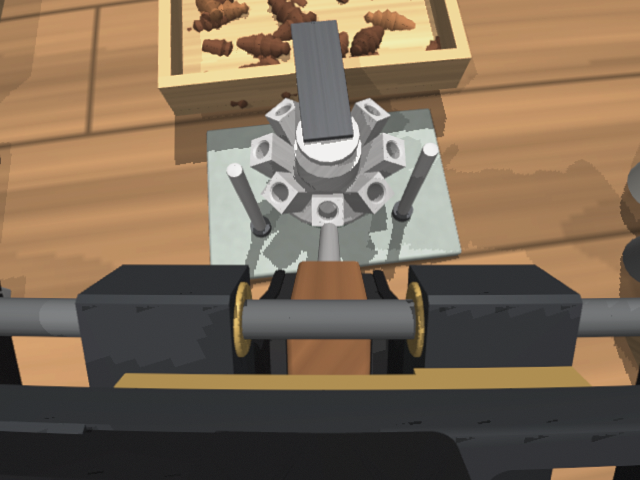

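View pics/s3.png

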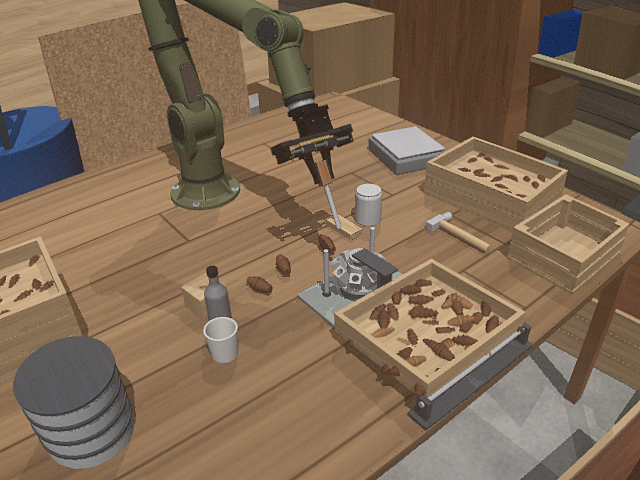

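```bash
python3 - <<'E'
import cv2
im=cv2.imread('pics/w3.png'); cv2.imwrite('pics/w3z.png',cv2.resize(im[80:280,228:428],None,fx=3,fy=3,interpolation=cv2.INTER_CUBIC))
E
```

```text
(no output)
```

View pics/w3z.png

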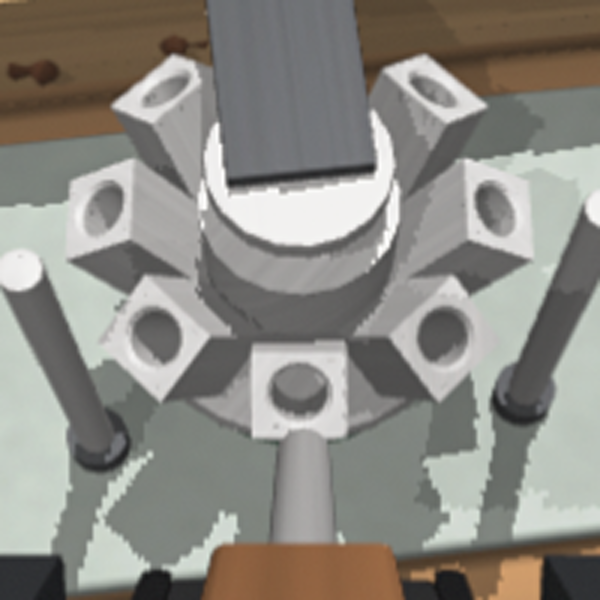

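```bash
cat > wfit.py <<'E'
from plan import *
from scipy.optimize import least_squares
def wfit(f,obs,x0,pins={}):
    """obs: dict world-bearing-nominal k -> px ; sockets at phi+45k ; returns J, phi"""
    ks=list(obs); px=np.array([obs[k] for k in ks],float); pk=list(pins); pp=np.array([pins[k] for k in pk],float).reshape(-1,2)
    def r(q):
        x,y,phi,yaw=q; b=phi+np.array(ks)*np.pi/4
        P=np.c_[x+.0572*np.cos(b),y+.0572*np.sin(b),.0916+0*b]
        o=[(proj(f,P)-px).ravel()]
        for k,q_ in zip(pk,pp):
            bb=np.radians(117 if k=='L' else 243)+yaw; o.append(proj(f,[[x+.08*np.cos(bb),y+.08*np.sin(bb),.142]])[0]-q_)
        o.append([yaw*20]); return np.concatenate(o)
    s=least_squares(r,x0,x_scale=[.01,.01,.1,.1]); return s.x,r(s.x)
E
python3 - <<'E'
from wfit import *
f=optics.grab_frame('wrist')
z=lambda u,v:(228+u/3-.33,80+v/3-.33)
obs={0:z(300,388),-1:z(155,335),1:z(445,335),-2:z(103,208),2:z(496,208),-3:z(168,90),3:z(435,90)}
x,r=wfit(f,obs,[.687,.0385,3.0,0],{'L':z(22,271),'R':z(604,212)})
print(x,np.degrees(x[2]),r.round(1))
pm,Rm,s=tool()
t=np.arange(0,360,10)*np.pi/180
for rad in (.006,.004):
  for d in(0,.002):
    e=np.array([pm+Rm@[rad*np.cos(a),rad*np.sin(a),L0-d] for a in t]); q=proj(f,e); q=(q-[228,80])*3; print(rad,d,q.min(0).round(),q.max(0).round())
E
```

```text
[ 0.68946415  0.03826091  3.00876374 -0.01945727] 172.38946387916778 [-0.1  2.  -0.4  0.8  0.2  0.9 -0.6  0.1  1.   0.2 -1.1 -0.6  0.3 -0.5
 -0.6 -1.6  1.3 -1.5 -0.4]
0.006 0 [273. 423.] [326. 474.]
0.006 0.002 [273. 425.] [326. 477.]
0.004 0 [282. 432.] [317. 466.]
0.004 0.002 [282. 434.] [317. 468.]
```

```bash
python3 - <<'E'
from plan import *
p,Rm=load(); pm,Rmm,s=tool(); print((pm-p)*1000, R.from_matrix(Rmm@Rm.T).as_rotvec(degrees=True),s['time'],s['wrist_force'])
for foot in (.112,.074): print(delta(*pose((.6893,.0385),172.4,foot)))
E
```

```text
[ 0.43186779 -0.17480355 -0.3233155 ] [ 0.00823277 -0.00505376 -0.03269779] 9.2 [ 0.22426321  0.17465755 -2.75618905]
[ 3.04 -0.36 -4.51  0.03  0.04 -0.15]
[ 5.04 -0.62 -7.73  0.03  0.04 -0.15]
```

Settled well. Move to just above the mouth and check.

Call:
step_arm:
  plan:
    - [0.6,-0.1,-0.9,0,0,-0.1,1]
    - [1.2,-0.15,-1.8,0,0,-0.1,1]
    - [1.8,-0.2,-2.7,0,0,-0.1,1]
    - [2.4,-0.3,-3.6,0,0,-0.1,1]
    - [2.95,-0.35,-4.4,0,0,-0.1,1]
    - [2.95,-0.35,-4.4,0,0,-0.1,1]
    - [2.95,-0.35,-4.4,0,0,-0.1,1]

```text
time: 9.9
tcp_pos: [0.5619, 0.0555, 0.2051]
tcp_rot: [180.0, -32.0, -7.5]
wrist_force: [0.4, 0.3, -1.8]
gripper_width: 0.0258
```

```bash
python3 - <<'E'
from wfit import *
apply([2.95,-.35,-4.4,0,0,-.1])
f=shot('wrist','w4.png'); s=robot.read_state(); print(s['tcp_pos'],s['wrist_force'],s['time'])
im=cv2.imread('pics/w4.png'); cv2.imwrite('pics/w4z.png',cv2.resize(im[80:280,228:428],None,fx=3,fy=3,interpolation=cv2.INTER_CUBIC))
g=shot('scene','s4.png'); im=cv2.imread('pics/s4.png'); cv2.imwrite('pics/s4z.png',cv2.resize(im[190:310,290:410],None,fx=5,fy=5,interpolation=cv2.INTER_CUBIC))
p,Rm=load(); print(((s['tcp_pos']-p)*1000).round(2))
E
```

```text
[0.5620173  0.05561154 0.20568396] [ 1.21618482  0.04097627 -1.27966979] 9.95
[ 0.52  0.11 -0.32]
```

View pics/w4z.png

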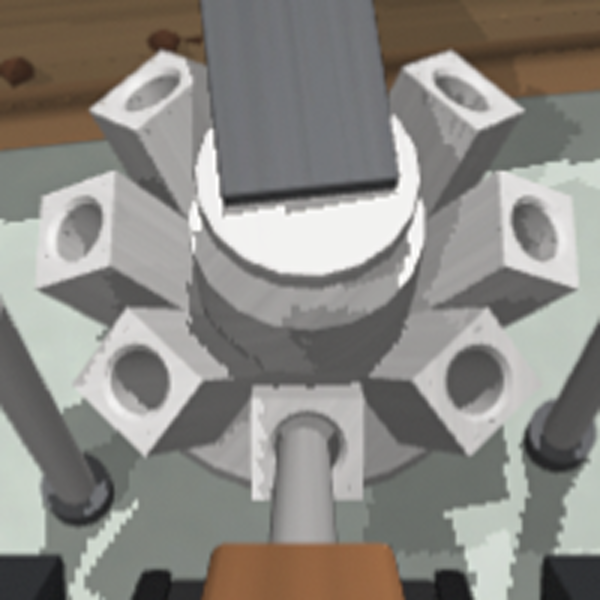

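View pics/s4z.png

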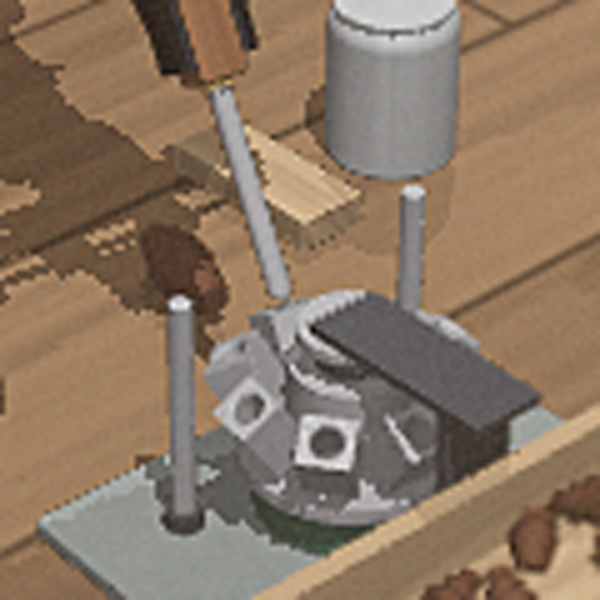

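Call:
step_arm:
  plan:
    - [0.25,-0.03,-0.4,0,0,0,1]
    - [0.5,-0.07,-0.8,0,0,0,1]
    - [0.75,-0.1,-1.2,0,0,0,1]
    - [0.75,-0.1,-1.2,0,0,0,1]
    - [0.75,-0.1,-1.2,0,0,0,1]

```text
time: 10.5
tcp_pos: [0.5693, 0.0546, 0.1933]
tcp_rot: [180.0, -32.0, -7.5]
wrist_force: [0.1, 0.2, -0.9]
gripper_width: 0.0255
```

```bash
python3 - <<'E'
from wfit import *
apply([0.75, -0.1, -1.2, 0, 0, 0])
f=shot('wrist','w5.png'); pm,Rmm,s=tool(); print(s['wrist_force'],s['wrist_torque'],s['time'])
im=cv2.imread('pics/w5.png'); cv2.imwrite('pics/w5z.png',cv2.resize(im[80:280,228:428],None,fx=3,fy=3,interpolation=cv2.INTER_CUBIC))
p,Rm=load(); print(((pm-p)*1000).round(2),R.from_matrix(Rmm@Rm.T).as_rotvec(degrees=True))
E
```

```text
[-0.21432298 -0.70337209 -2.32092142] [ 0.11653293  1.02779171 -0.02802923] 10.55
[ 0.42  0.08 -0.45] [-0.00035025  0.00471408 -0.00329468]
```

View pics/w5z.png

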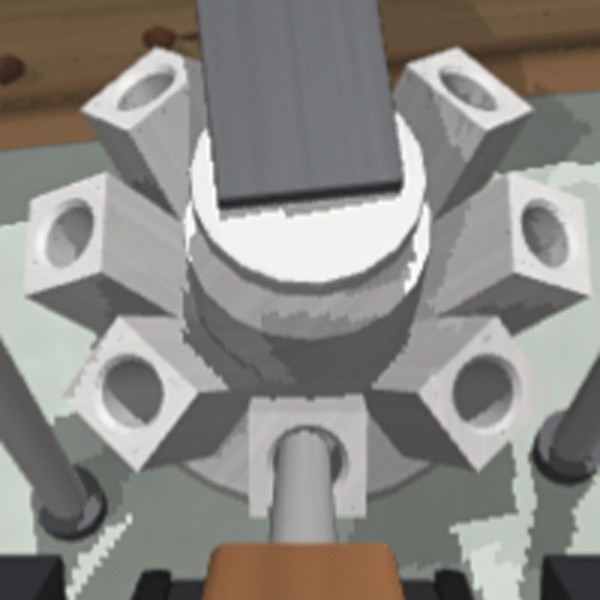

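Call:
step_arm:
  plan:
    - [0.2,-0.1,-0.3,0,0,0,1]
    - [0.45,-0.15,-0.7,0,0,0,1]
    - [0.7,-0.2,-1.1,0,0,0,1]
    - [0.95,-0.22,-1.5,0,0,0,1]
    - [1.2,-0.25,-1.9,0,0,0,1]
    - [1.2,-0.25,-1.9,0,0,0,1]
    - [1.2,-0.25,-1.9,0,0,0,1]

```text
time: 11.25
tcp_pos: [0.5814, 0.052, 0.1744]
tcp_rot: [180.0, -32.0, -7.5]
wrist_force: [-0.4, -0.3, -1.7]
gripper_width: 0.0256
```

```bash
python3 - <<'E'
from wfit import *
apply([1.2, -0.25, -1.9, 0, 0, 0])
f=shot('wrist','w6.png'); pm,Rmm,s=tool(); print(s['wrist_force'],s['wrist_torque'],s['time'],s['gripper_width'])
im=cv2.imread('pics/w6.png'); cv2.imwrite('pics/w6z.png',cv2.resize(im[80:280,228:428],None,fx=3,fy=3,interpolation=cv2.INTER_CUBIC))
p,Rm=load(); print(((pm-p)*1000).round(2),R.from_matrix(Rmm@Rm.T).as_rotvec(degrees=True))
print(s['joint_positions'].round(1), pm+Rmm@[0,0,L0]-[.6893,.0385,0], np.linalg.norm(pm+Rmm@[0,0,L0]-[.6893,.0385,0]))
print('exact to 76/74',delta(*pose((.6893,.0385),172.4,.074)))
E
```

```text
[ 0.33904544 -0.00638361 -1.03854731] [0.10874635 0.99620307 0.04218642] 11.3 0.025926368306411936
[ 0.47  0.09 -0.36] [ 0.00022137 -0.0032176  -0.00197538]
[  -0.    -6.5  -14.   123.8   18.    33.7 -124.4] [-0.03967381  0.00449857  0.06478914] 0.07610440987188581
exact to 76/74 [ 0.14  0.08 -0.23  0.03  0.04 -0.05]
```

View pics/w6z.png

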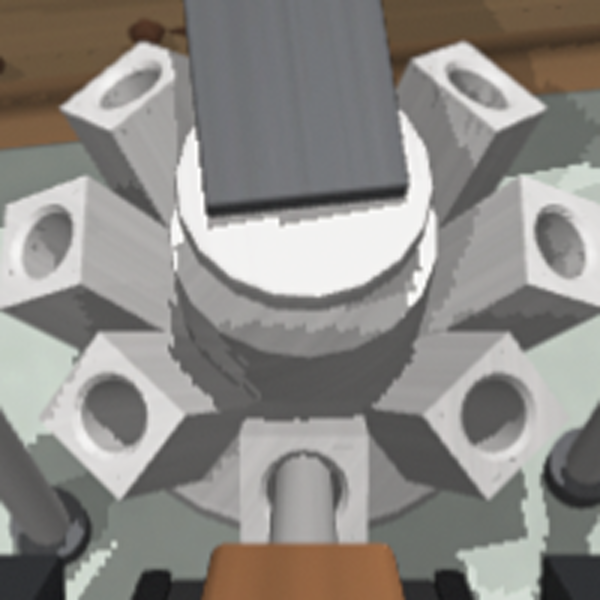

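```bash
cat >> plan.py <<'E'
def swing(J,angs):
    p,Rm=load(); c=np.array([*J,p[2]])
    out=[]
    for a in angs:
        q=c+R.from_euler('z',a,degrees=True).apply(p-c); d=(q-p)*100
        out.append([round(float(d[0]),2),round(float(d[1]),2),0,0,0,round(float(a),1),1])
    return out
E
python3 - <<'E'
from plan import *
print(swing((.6893,.0383),[3,7,11,15,19,23,27,31,35,39,43,47,51,55,56,56]))
E
```

```text
[[-0.06, -0.57, 0, 0, 0, 3.0, 1], [-0.09, -1.33, 0, 0, 0, 7.0, 1], [-0.06, -2.09, 0, 0, 0, 11.0, 1], [0.01, -2.85, 0, 0, 0, 15.0, 1], [0.14, -3.6, 0, 0, 0, 19.0, 1], [0.33, -4.34, 0, 0, 0, 23.0, 1], [0.56, -5.07, 0, 0, 0, 27.0, 1], [0.84, -5.77, 0, 0, 0, 31.0, 1], [1.17, -6.46, 0, 0, 0, 35.0, 1], [1.55, -7.12, 0, 0, 0, 39.0, 1], [1.98, -7.75, 0, 0, 0, 43.0, 1], [2.44, -8.36, 0, 0, 0, 47.0, 1], [2.95, -8.92, 0, 0, 0, 51.0, 1], [3.5, -9.46, 0, 0, 0, 55.0, 1], [3.64, -9.58, 0, 0, 0, 56.0, 1], [3.64, -9.58, 0, 0, 0, 56.0, 1]]
```

Call:
step_arm:
  plan:
    - [-0.06,-0.57,0,0,0,3.0,1]
    - [-0.09,-1.33,0,0,0,7.0,1]
    - [-0.06,-2.09,0,0,0,11.0,1]
    - [0.01,-2.85,0,0,0,15.0,1]
    - [0.01,-2.85,0,0,0,15.0,1]

```text
time: 11.8
tcp_pos: [0.5807, 0.0262, 0.1745]
tcp_rot: [-179.8, -32.0, 7.5]
wrist_force: [-1.7, 7.0, -0.8]
gripper_width: 0.0257
```

```bash
python3 - <<'E'
from plan import *
apply([0.01, -2.85, 0, 0, 0, 15.0])
f=shot('wrist','w7.png'); pm,Rmm,s=tool(); print(s['wrist_force'],s['wrist_torque'],s['time'],s['gripper_width'],s['joint_positions'].round(1))
p,Rm=load(); print(((pm-p)*1000).round(2),R.from_matrix(Rmm@Rm.T).as_rotvec(degrees=True))
im=cv2.imread('pics/w7.png'); cv2.imwrite('pics/w7z.png',cv2.resize(im[80:280,228:428],None,fx=3,fy=3,interpolation=cv2.INTER_CUBIC))
print(swing((.6893,.0383),[4,8,12,16,20,24,28,32,36,40,41]))
E
```

```text
[-2.60921784  6.76527365  0.30405456] [1.39938639 1.47038009 1.02380696] 11.85 0.02571688004976822 [ -2.7  -7.8  -1.2 125.1  -4.3  30.9 -83.3]
[-0.44  2.82 -0.54] [0.15093125 0.09319447 0.15212451]
[[0.13, -0.75, 0, 0, 0, 4.0, 1], [0.31, -1.49, 0, 0, 0, 8.0, 1], [0.54, -2.22, 0, 0, 0, 12.0, 1], [0.83, -2.93, 0, 0, 0, 16.0, 1], [1.16, -3.61, 0, 0, 0, 20.0, 1], [1.54, -4.27, 0, 0, 0, 24.0, 1], [1.96, -4.91, 0, 0, 0, 28.0, 1], [2.43, -5.51, 0, 0, 0, 32.0, 1], [2.94, -6.08, 0, 0, 0, 36.0, 1], [3.48, -6.61, 0, 0, 0, 40.0, 1], [3.63, -6.74, 0, 0, 0, 41.0, 1]]
```

View pics/w7z.png

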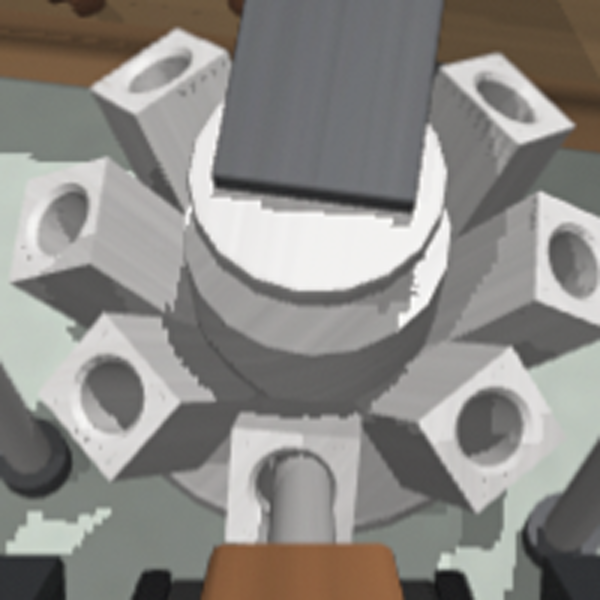

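Call:
step_arm:
  plan:
    - [0.13,-0.75,0,0,0,4.0,1]
    - [0.31,-1.49,0,0,0,8.0,1]
    - [0.54,-2.22,0,0,0,12.0,1]
    - [0.83,-2.93,0,0,0,16.0,1]
    - [1.16,-3.61,0,0,0,20.0,1]
    - [1.54,-4.27,0,0,0,24.0,1]
    - [1.96,-4.91,0,0,0,28.0,1]
    - [2.43,-5.51,0,0,0,32.0,1]
    - [2.94,-6.08,0,0,0,36.0,1]
    - [3.48,-6.61,0,0,0,40.0,1]
    - [3.63,-6.74,0,0,0,41.0,1]
    - [3.63,-6.74,0,0,0,41.0,1]

```text
time: 13.05
tcp_pos: [0.6145, -0.0405, 0.1731]
tcp_rot: [-179.4, -31.9, 48.6]
wrist_force: [-8.8, 4.6, 1.4]
gripper_width: 0.0258
```

```bash
python3 - <<'E'
from plan import *
apply([3.63, -6.74, 0, 0, 0, 41])
f=shot('wrist','w8.png'); pm,Rmm,s=tool(); print(s['wrist_force'],s['wrist_torque'],s['time'],s['gripper_width'],s['joint_positions'].round(1))
p,Rm=load(); print(((pm-p)*1000).round(2),R.from_matrix(Rmm@Rm.T).as_rotvec(degrees=True))
d=pm-[.6893,.0383,0]; print('bar bearing',np.degrees(np.arctan2(d[1],d[0]))%360)
im=cv2.imread('pics/w8.png'); cv2.imwrite('pics/w8z.png',cv2.resize(im[50:280,198:458],None,fx=2.6,fy=2.6,interpolation=cv2.INTER_CUBIC))
f=shot('top','t8.png');im=cv2.imread('pics/t8.png'); cv2.imwrite('pics/t8z.png',cv2.resize(im[170:260,240:360],None,fx=6,fy=6,interpolation=cv2.INTER_CUBIC))
E
```

```text
[-8.11165057  2.98645132  1.09594712] [0.62572502 2.57878978 1.44258857] 13.1 0.02526978491577388 [  0.5   8.4  18.6 109.4 -39.5  56.5  -2. ]
[-2.92  3.45 -1.88] [0.22221639 0.44213003 0.41726467]
bar bearing 226.46444254053662
```

View pics/w8z.png

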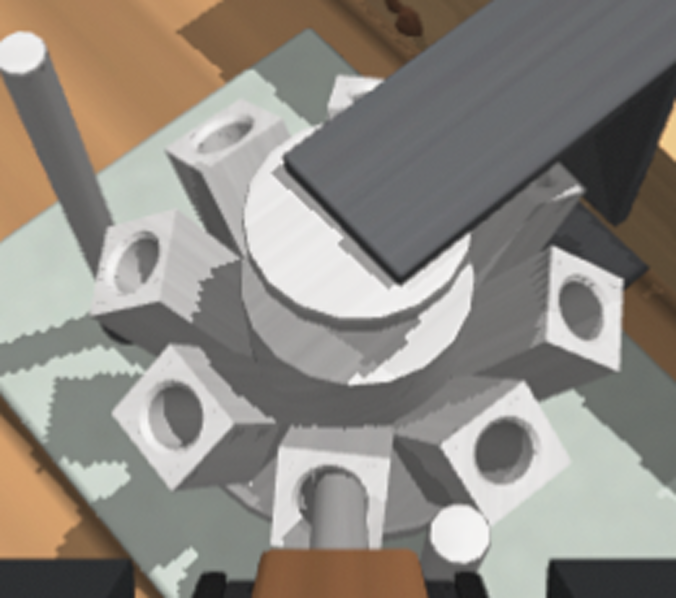

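View pics/t8z.png

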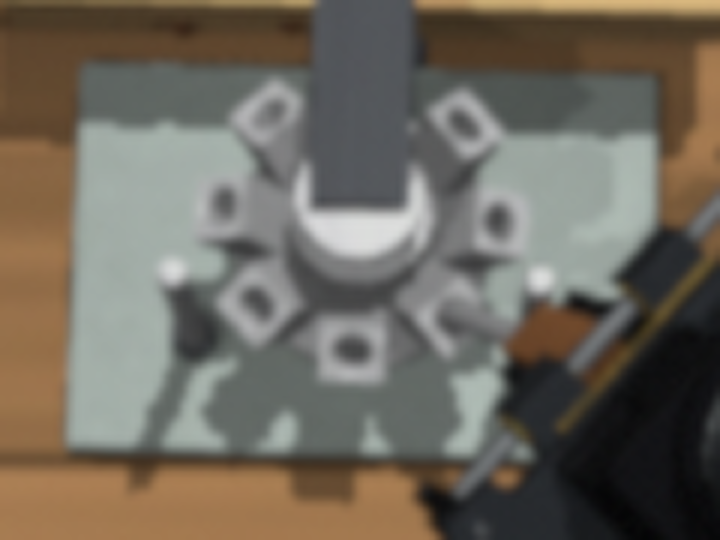

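```bash
python3 - <<'E'
from plan import *
print(swing((.6893,.0383),[3,]))
E
```

```text
[[0.44, -0.37, 0, 0, 0, 3.0, 1]]
```

Call:
step_arm:
  plan:
    - [0.22,-0.18,0,0,0,1.5,1]
    - [0.44,-0.37,0,0,0,3,1]
    - [0.44,-0.37,0,0,0,3,1]

```text
time: 13.45
tcp_pos: [0.6185, -0.0441, 0.1731]
tcp_rot: [-179.4, -31.9, 51.6]
wrist_force: [-9.7, 3.6, 1.8]
gripper_width: 0.025
```

```bash
cat > tfit.py <<'E'
from h import *
from scipy.optimize import least_squares
# joint fit of theta in 'top' with J,yaw fixed from earlier top fit
def tfit(f,px):
    px=np.array(px)/6+[240-.42,170-.42]
    def pts(phi):
        b=phi+np.arange(8)*np.pi/4; return np.c_[.6854+.057*np.cos(b),.0372+.057*np.sin(b),.092+0*b]
    best=None
    for phi in np.radians(np.arange(0,45,.1)):
        q=proj(f,pts(phi)); d=np.linalg.norm(q[:,None]-px[None],axis=2).min(0); c=(d**2).mean()
        if best is None or c<best[0]: best=(c,np.degrees(phi),d.round(1))
    return best
E
python3 - <<'E'
from plan import *
from tfit import *
apply([0.44, -0.37, 0, 0, 0, 3.0])
pm,Rmm,s=tool(); print(s['wrist_force'],s['wrist_torque'],s['time'],s['gripper_width'],s['joint_positions'].round(1))
p,Rm=load(); print(((pm-p)*1000).round(2))
d=pm-[.6893,.0383,0]; print('bar bearing',np.degrees(np.arctan2(d[1],d[0]))%360)
f=shot('top','t9.png');im=cv2.imread('pics/t9.png'); cv2.imwrite('pics/t9z.png',cv2.resize(im[170:260,240:360],None,fx=6,fy=6,interpolation=cv2.INTER_CUBIC))
print('t8',tfit(f,[(352,348),(258,304),(222,205),(270,110),(500,220),(465,125)]))
print('t0',tfit(f,[(275,105),(227,195),(250,297),(341,348),(447,322),(499,233),(470,132)]))
E
```

```text
[-9.71573725  3.5947161   1.80837651] [0.64130991 2.76368129 1.66513581] 13.45 0.025019029629370974 [  1.3  10.2  18.7 107.5 -40.1  59.    1.4]
[-3.28  3.53 -1.91]
bar bearing 229.328510969199
t8 (np.float64(0.21205919079734262), np.float64(42.0), array([0.5, 0.5, 0.3, 0.3, 0.4, 0.6]))
t0 (np.float64(0.2738369524578511), np.float64(37.800000000000004), array([0.3, 0.9, 0.3, 0.4, 0.2, 0.5, 0.7]))
```

View pics/t9z.png

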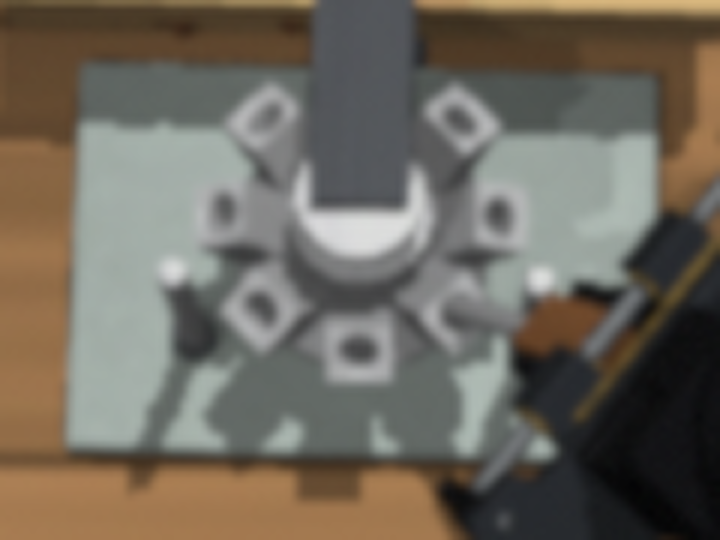

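```bash
python3 - <<'E'
from plan import *
J=(.6893,.0383)
print(swing(J,[-3,-6]))
apply([*swing(J,[-6])[0][:6]])
p,Rm=load(); f=p+Rm@[0,0,L0]; d=f-[*J,0]; print(np.linalg.norm(d),np.degrees(np.arctan2(d[1],d[0]))%360,np.degrees(np.arcsin(d[2]/np.linalg.norm(d))))
print((-Rm[:,2]*6.9).round(2))
apply([*(-Rm[:,2]*6.9).round(2),0,0,0])
rows=[]
for i in range(1,14):
    t=i/13; b=225.4+(134.7-225.4)*t; q=pose(J,b,.145,spin=-40*t); rows.append(delta(*q).tolist()+[1])
print(rows)
E
```

```text
[[-0.44, 0.37, 0, 0, 0, -3.0, 1], [-0.86, 0.75, 0, 0, 0, -6.0, 1]]
0.07671072451241681 226.61986912917124 58.12536574074045
[-2.57 -2.61  5.85]
[[-1.22, 1.41, -0.06, -1.22, -1.04, -4.42, 1], [-2.23, 2.86, -0.06, -2.56, -1.98, -8.78, 1], [-3.06, 4.42, -0.06, -4.02, -2.76, -13.14, 1], [-3.7, 6.08, -0.06, -5.58, -3.36, -17.49, 1], [-4.13, 7.79, -0.06, -7.23, -3.79, -21.83, 1], [-4.34, 9.55, -0.06, -8.95, -4.03, -26.16, 1], [-4.35, 11.32, -0.06, -10.73, -4.07, -30.46, 1], [-4.13, 13.08, -0.06, -12.56, -3.91, -34.75, 1], [-3.71, 14.8, -0.06, -14.41, -3.55, -39.02, 1], [-3.08, 16.45, -0.06, -16.27, -2.98, -43.26, 1], [-2.25, 18.02, -0.06, -18.12, -2.19, -47.47, 1], [-1.24, 19.47, -0.06, -19.95, -1.19, -51.66, 1], [-0.06, 20.79, -0.06, -21.73, 0.02, -55.8, 1]]
```

Call:
step_arm:
  plan:
    - [-0.44,0.37,0,0,0,-3.0,1]
    - [-0.86,0.75,0,0,0,-6.0,1]
    - [-0.86,0.75,0,0,0,-6.0,1]

```text
time: 13.8
tcp_pos: [0.6128, -0.0389, 0.1747]
tcp_rot: [179.9, -32.0, 45.6]
wrist_force: [0.7, 0.1, -1.9]
gripper_width: 0.0252
```

Call:
step_arm:
  plan:
    - [-0.4,-0.4,0.9,0,0,0,1]
    - [-0.85,-0.85,1.9,0,0,0,1]
    - [-1.3,-1.3,2.9,0,0,0,1]
    - [-1.7,-1.7,3.9,0,0,0,1]
    - [-2.15,-2.15,4.9,0,0,0,1]
    - [-2.57,-2.61,5.85,0,0,0,1]
    - [-2.57,-2.61,5.85,0,0,0,1]

```text
time: 14.5
tcp_pos: [0.5885, -0.0679, 0.2355]
tcp_rot: [179.7, -32.1, 45.5]
wrist_force: [-0.3, 0.2, -1.3]
gripper_width: 0.0257
```

Call:
step_arm:
  plan:
    - [-1.22,1.41,-0.06,-1.22,-1.04,-4.42,1]
    - [-2.23,2.86,-0.06,-2.56,-1.98,-8.78,1]
    - [-3.06,4.42,-0.06,-4.02,-2.76,-13.14,1]
    - [-3.7,6.08,-0.06,-5.58,-3.36,-17.49,1]
    - [-4.13,7.79,-0.06,-7.23,-3.79,-21.83,1]
    - [-4.34,9.55,-0.06,-8.95,-4.03,-26.16,1]
    - [-4.35,11.32,-0.06,-10.73,-4.07,-30.46,1]
    - [-4.13,13.08,-0.06,-12.56,-3.91,-34.75,1]
    - [-3.71,14.8,-0.06,-14.41,-3.55,-39.02,1]
    - [-3.08,16.45,-0.06,-16.27,-2.98,-43.26,1]
    - [-2.25,18.02,-0.06,-18.12,-2.19,-47.47,1]
    - [-1.24,19.47,-0.06,-19.95,-1.19,-51.66,1]
    - [-0.06,20.79,-0.06,-21.73,0.02,-55.8,1]
    - [-0.06,20.79,-0.06,-21.73,0.02,-55.8,1]
    - [-0.06,20.79,-0.06,-21.73,0.02,-55.8,1]
    - [-0.06,20.79,-0.06,-21.73,0.02,-55.8,1]

```text
time: 16.1
tcp_pos: [0.5867, 0.1411, 0.2323]
tcp_rot: [158.1, -23.9, -0.6]
wrist_force: [-0.3, -0.2, -1.5]
gripper_width: 0.0256
```

```bash
python3 - <<'E'
from plan import *
apply([-0.06, 20.79, -0.06, -21.73, 0.02, -55.8])
f=shot('wrist','w10.png'); pm,Rmm,s=tool(); print(s['wrist_force'],s['time'],s['gripper_width'],s['joint_positions'].round(1))
p,Rm=load(); print(((pm-p)*1000).round(2),R.from_matrix(Rmm@Rm.T).as_rotvec(degrees=True))
im=cv2.imread('pics/w10.png'); cv2.imwrite('pics/w10z.png',cv2.resize(im[30:290,198:498],None,fx=2.5,fy=2.5,interpolation=cv2.INTER_CUBIC))
print(proj(f,[pm+Rmm@[0,0,L0]]))
f=shot('top','t10.png');im=cv2.imread('pics/t10.png'); cv2.imwrite('pics/t10z.png',cv2.resize(im[170:260,240:360],None,fx=6,fy=6,interpolation=cv2.INTER_CUBIC))
E
```

```text
[-0.2059068   0.15800754 -1.23348282] 16.15 0.025518783797037013 [   5.1    9.3  -42.7  103.1   40.8   70.6 -146.6]
[-0.17 -0.89 -0.02] [-0.03641362 -0.03498371 -0.04826883]
[[329.06419419 229.10493457]]
```

View pics/w10z.png

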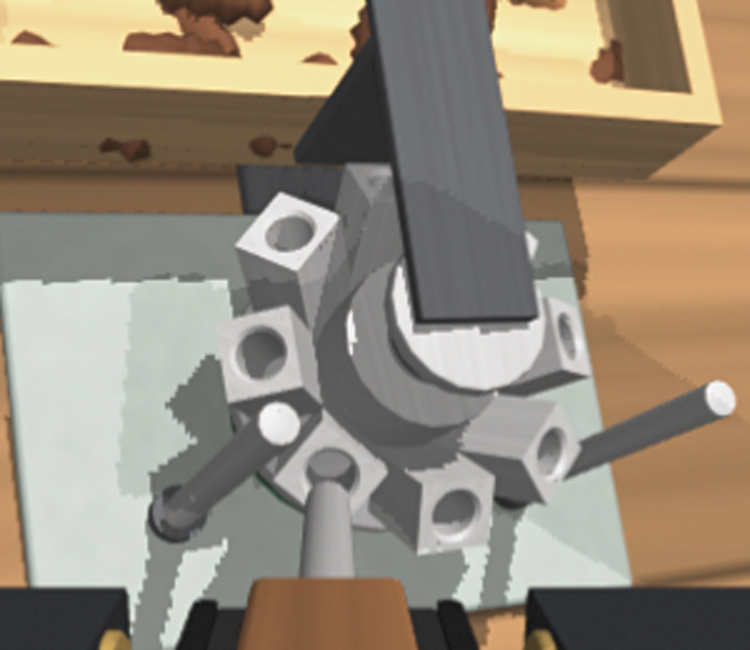

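View pics/t10z.png

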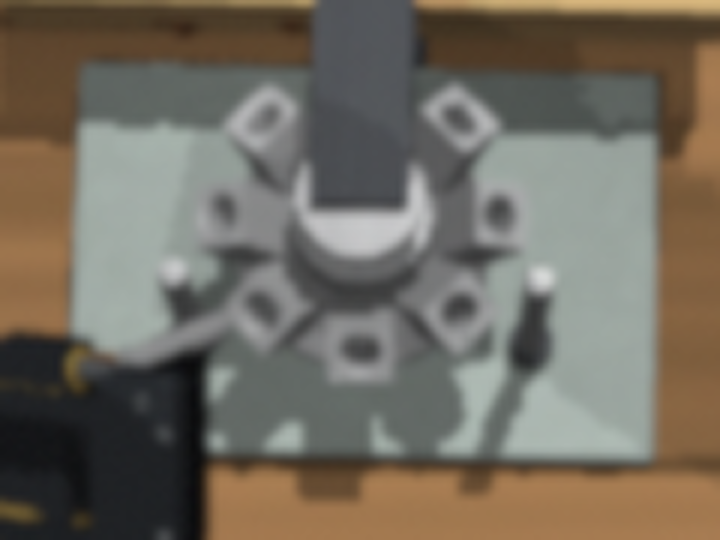

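```bash
python3 - <<'E'
from wfit import *
from tfit import *
f=optics.grab_frame('wrist')
z=lambda u,v:(198+u/2.5-.4,30+v/2.5-.4)
obs={0:z(331,464),1:z(457,512),2:z(553,450),-1:z(260,352),-2:z(291,233)}
x,r=wfit(f,obs,[.6893,.0383,2.35,0],{'L':z(279,424),'R':z(720,399)})
print(x,np.degrees(x[2]),r.round(1))
print('top',tfit(optics.grab_frame('top'),[(360,348),(264,308),(222,212),(266,115),(500,212),(462,118),(460,307)]))
pm,Rm,s=tool(); t=np.arange(0,360,10)*np.pi/180
for rad in (.006,.004):
    e=np.array([pm+Rm@[rad*np.cos(a),rad*np.sin(a),L0] for a in t]); q=proj(f,e); q=(q-[198,30])*2.5; print(rad,q.min(0).round(),q.max(0).round())
J=(.6893,.0383);b=np.degrees(x[2])
print(delta(*pose(J,b,.145,spin=-65)))
print(delta(*pose(x[:2],b,.145,spin=-65)))
E
```

```text
[ 0.68905015  0.0358162   2.35593539 -0.01829312] 134.9851545448384 [-0.   3.8 -0.5  0.4 -0.4  1.  -0.2 -0.3 -0.5 -1.6  1.  -1.7  0.5 -1.2
 -0.4]
top (np.float64(0.3066847957262701), np.float64(0.2), array([0.6, 0.7, 0.3, 0.6, 0.5, 0.3, 0.7]))
0.006 [304. 477.] [347. 519.]
0.004 [311. 484.] [340. 512.]
[-0.05 -0.05 -0.   -9.34  9.4  21.48]
[-0.07 -0.3  -0.   -9.34  9.4  21.48]
```

```bash
python3 - <<'E'
from wfit import *
f=optics.grab_frame('wrist')
z=lambda u,v:(198+u/2.5-.4,30+v/2.5-.4)
obs={1:z(457,512),2:z(553,450),-1:z(260,352),-2:z(291,233)}
x,r=wfit(f,obs,[.6893,.0383,2.35,0],{'L':z(279,424),'R':z(720,399)})
print(x,np.degrees(x[2]),r.round(1))
J=(.6893,.0375);b=135.
for ft in(.145,.115): print(delta(*pose(J,b,ft,spin=-65)))
E
```

```text
[ 0.68894194  0.03600409  2.36477207 -0.01855246] 135.49145891221517 [-0.   0.8 -0.2  1.  -0.2  0.9 -0.9 -0.6  0.9 -1.1  0.3 -0.7 -0.4]
[-0.05 -0.13 -0.   -9.34  9.39 21.5 ]
[ 1.07 -1.25 -2.55 -9.34  9.39 21.5 ]
```

Call:
step_arm:
  plan:
    - [-0.02,-0.05,0,-3.1,3.1,7.2,1]
    - [-0.05,-0.13,0,-6.2,6.3,14.3,1]
    - [-0.05,-0.13,0,-9.34,9.39,21.5,1]
    - [-0.05,-0.13,0,-9.34,9.39,21.5,1]
    - [0.3,-0.5,-0.85,-9.34,9.39,21.5,1]
    - [0.7,-0.9,-1.7,-9.34,9.39,21.5,1]
    - [1.07,-1.25,-2.55,-9.34,9.39,21.5,1]
    - [1.07,-1.25,-2.55,-9.34,9.39,21.5,1]
    - [1.07,-1.25,-2.55,-9.34,9.39,21.5,1]

```text
time: 17.25
tcp_pos: [0.5979, 0.1289, 0.2063]
tcp_rot: [150.5, -12.9, 23.4]
wrist_force: [-0.7, -0.2, -1.7]
gripper_width: 0.0259
```

```bash
python3 - <<'E'
from plan import *
apply([1.07, -1.25, -2.55, -9.34, 9.39, 21.5])
f=shot('wrist','w11.png'); pm,Rmm,s=tool(); print(s['wrist_force'],s['time'],s['gripper_width'],s['joint_positions'].round(1))
p,Rm=load(); print(((pm-p)*1000).round(2),R.from_matrix(Rmm@Rm.T).as_rotvec(degrees=True))
im=cv2.imread('pics/w11.png'); cv2.imwrite('pics/w11z.png',cv2.resize(im[80:280,208:448],None,fx=3,fy=3,interpolation=cv2.INTER_CUBIC))
f=shot('scene','s11.png');im=cv2.imread('pics/s11.png'); cv2.imwrite('pics/s11z.png',cv2.resize(im[190:310,290:410],None,fx=5,fy=5,interpolation=cv2.INTER_CUBIC))
E
```

```text
[ 0.34733095  0.10080882 -0.94582546] 17.3 0.026169894074217378 [   7.2   11.4  -43.6  104.4   43.1   68.  -122.6]
[ 0.38  0.19 -0.6 ] [ 0.01620132  0.00929783 -0.0160151 ]
```

View pics/w11z.png

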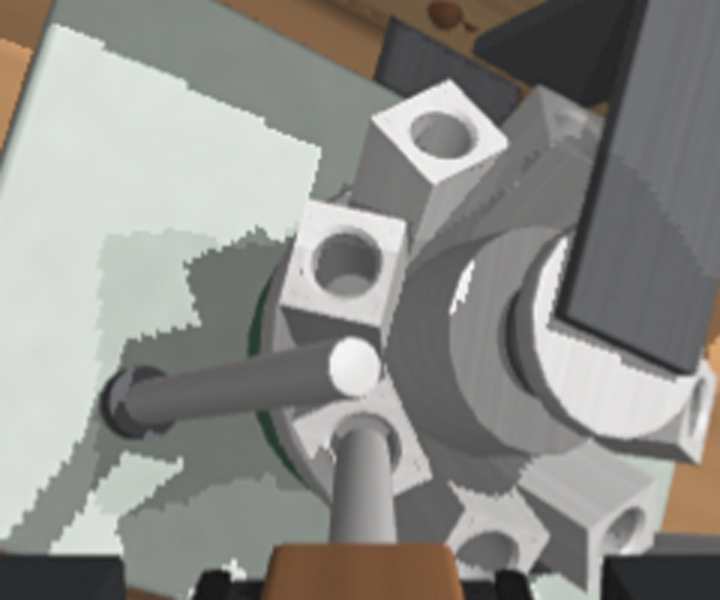

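View pics/s11z.png

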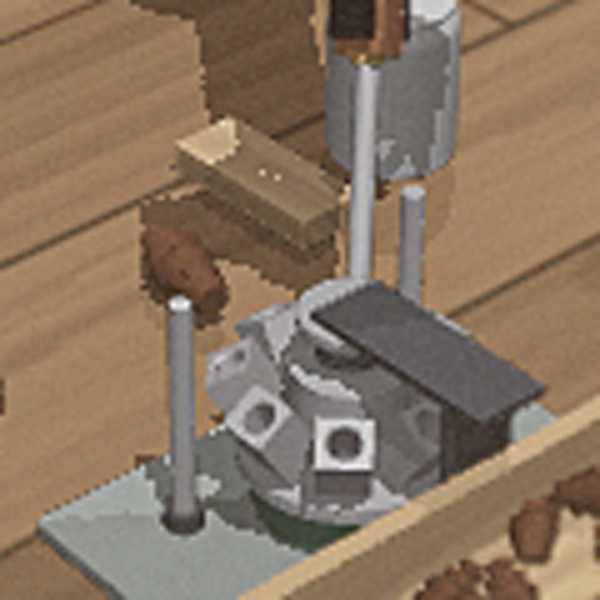

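```bash
python3 - <<'E'
from plan import *
p,Rm=load(); print(Rm[:,2]*1.5, Rm[:,2]*3.9, Rm[:,1],Rm[:,0])
E
```

```text
[ 0.56217503 -0.56192004 -1.27208691] [ 1.46165508 -1.46099211 -3.30742596] [ 0.244675   -0.84233478  0.48021481] [0.89424358 0.3874751  0.22403453]
```

Call:
step_arm:
  plan:
    - [0.15,-0.15,-0.34,0,0,0,1]
    - [0.3,-0.3,-0.68,0,0,0,1]
    - [0.45,-0.45,-1.0,0,0,0,1]
    - [0.56,-0.56,-1.27,0,0,0,1]
    - [0.56,-0.56,-1.27,0,0,0,1]

```text
time: 17.85
tcp_pos: [0.6035, 0.1231, 0.1936]
tcp_rot: [150.5, -12.9, 23.4]
wrist_force: [-0.5, 0.6, -1.8]
gripper_width: 0.0259
```

```bash
python3 - <<'E'
from plan import *
apply([.56,-.56,-1.27,0,0,0])
f=shot('wrist','w12.png'); pm,Rmm,s=tool(); print(s['wrist_force'],s['wrist_torque'],s['time'],s['gripper_width'])
p,Rm=load(); print(((pm-p)*1000).round(2))
im=cv2.imread('pics/w12.png'); cv2.imwrite('pics/w12z.png',cv2.resize(im[180:280,268:388],None,fx=6,fy=6,interpolation=cv2.INTER_CUBIC))
E
```

```text
[ 0.31515331 -0.62846094 -1.87859801] [ 0.54115297  0.71917791 -0.02201546] 17.9 0.02561586094807115
[ 0.32 -0.23 -0.79]
```

View pics/w12z.png

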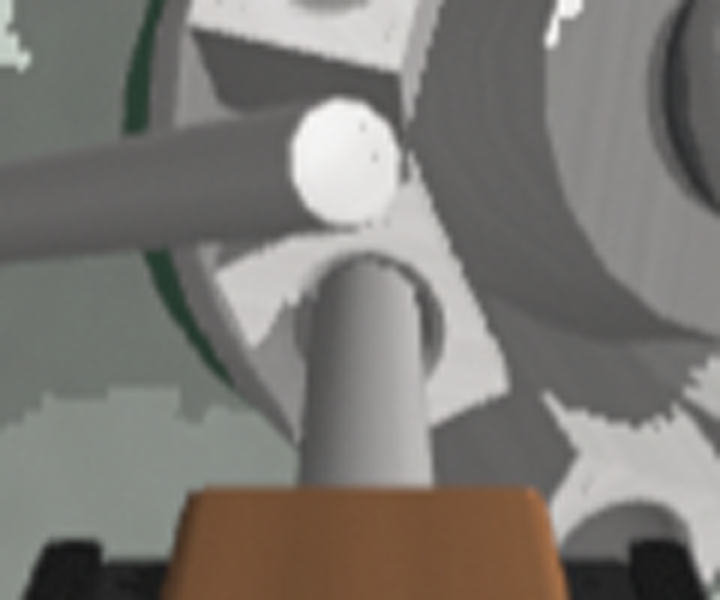

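Call:
step_arm:
  plan:
    - [0.15,-0.15,-0.34,0,0,0,1]
    - [0.3,-0.3,-0.68,0,0,0,1]
    - [0.45,-0.45,-1.02,0,0,0,1]
    - [0.6,-0.6,-1.36,0,0,0,1]
    - [0.75,-0.75,-1.7,0,0,0,1]
    - [0.88,-0.88,-2.0,0,0,0,1]
    - [0.88,-0.88,-2.0,0,0,0,1]

```text
time: 18.6
tcp_pos: [0.6125, 0.1144, 0.1737]
tcp_rot: [150.5, -12.9, 23.4]
wrist_force: [-0.4, 0.2, -1.7]
gripper_width: 0.0256
```

```bash
python3 - <<'E'
from plan import *
apply([.88,-.88,-2,0,0,0])
f=shot('wrist','w13.png'); pm,Rmm,s=tool(); print(s['wrist_force'],s['wrist_torque'],s['time'],s['gripper_width'],s['joint_positions'].round(1))
p,Rm=load(); print(((pm-p)*1000).round(2)); 
J=(.6893,.0380); ft=p+Rm@[0,0,L0]-[*J,0]; print(np.linalg.norm(ft),np.degrees(np.arctan2(ft[1],ft[0])), np.degrees(np.arctan2(*(p-[*J,0])[[1,0]])))
im=cv2.imread('pics/w13.png'); cv2.imwrite('pics/w13z.png',cv2.resize(im[180:280,268:388],None,fx=4,fy=4,interpolation=cv2.INTER_CUBIC))
print(swing(J,list(range(4,84,4))))
E
```

```text
[ 0.13205248 -0.53260983 -2.05743258] [ 0.52031787  0.93558037 -0.12737762] 18.65 0.025454200491117303 [   7.5   14.2  -42.3  105.7   46.1   64.9 -124.3]
[ 0.45 -0.12 -0.67]
0.07629766899564511 135.48062190956256 135.18590388854489
[[-0.52, -0.56, 0, 0, 0, 4.0, 1], [-0.99, -1.15, 0, 0, 0, 8.0, 1], [-1.43, -1.77, 0, 0, 0, 12.0, 1], [-1.82, -2.43, 0, 0, 0, 16.0, 1], [-2.16, -3.11, 0, 0, 0, 20.0, 1], [-2.46, -3.81, 0, 0, 0, 24.0, 1], [-2.7, -4.53, 0, 0, 0, 28.0, 1], [-2.9, -5.26, 0, 0, 0, 32.0, 1], [-3.04, -6.01, 0, 0, 0, 36.0, 1], [-3.13, -6.77, 0, 0, 0, 40.0, 1], [-3.17, -7.53, 0, 0, 0, 44.0, 1], [-3.15, -8.29, 0, 0, 0, 48.0, 1], [-3.08, -9.04, 0, 0, 0, 52.0, 1], [-2.96, -9.79, 0, 0, 0, 56.0, 1], [-2.79, -10.53, 0, 0, 0, 60.0, 1], [-2.56, -11.26, 0, 0, 0, 64.0, 1], [-2.29, -11.97, 0, 0, 0, 68.0, 1], [-1.96, -12.66, 0, 0, 0, 72.0, 1], [-1.59, -13.32, 0, 0, 0, 76.0, 1], [-1.18, -13.96, 0, 0, 0, 80.0, 1]]
```

View pics/w13z.png

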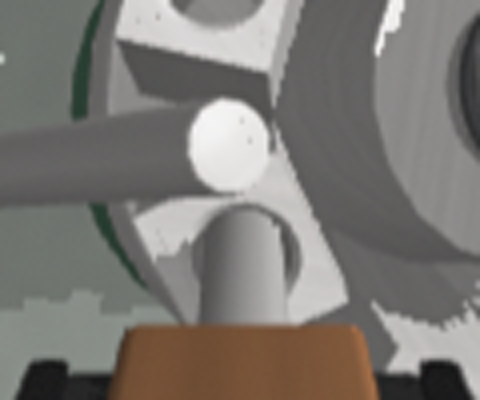

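Call:
step_arm:
  plan:
    - [-0.52,-0.56,0,0,0,4.0,1]
    - [-0.99,-1.15,0,0,0,8.0,1]
    - [-1.43,-1.77,0,0,0,12.0,1]
    - [-1.82,-2.43,0,0,0,16.0,1]
    - [-2.16,-3.11,0,0,0,20.0,1]
    - [-2.46,-3.81,0,0,0,24.0,1]
    - [-2.7,-4.53,0,0,0,28.0,1]
    - [-2.9,-5.26,0,0,0,32.0,1]
    - [-3.04,-6.01,0,0,0,36.0,1]
    - [-3.13,-6.77,0,0,0,40.0,1]
    - [-3.13,-6.77,0,0,0,40.0,1]

```text
time: 19.75
tcp_pos: [0.579, 0.0511, 0.174]
tcp_rot: [150.7, -13.0, 63.7]
wrist_force: [-11.4, 9.9, 5.3]
gripper_width: 0.0258
```

```bash
python3 - <<'E'
from plan import *
apply([-3.13, -6.77, 0, 0, 0, 40.0])
f=shot('wrist','w14.png'); pm,Rmm,s=tool(); print(s['wrist_force'],s['wrist_torque'],s['time'],s['gripper_width'],s['joint_positions'].round(1))
p,Rm=load(); print(((pm-p)*1000).round(2)); 
im=cv2.imread('pics/w14.png'); cv2.imwrite('pics/w14z.png',cv2.resize(im[80:280,208:448],None,fx=3,fy=3,interpolation=cv2.INTER_CUBIC))
print(swing((.6893,.0380),list(range(4,48,4))))
E
```

```text
[-12.22781802   8.11781272   7.18747235] [1.9639948  2.95956521 1.18392247] 19.8 0.025766399405775863 [ 20.7  -7.3 -31.9 123.7   9.1  32.2 -48.2]
[-1.62  4.3  -0.7 ]
[[-0.04, -0.76, 0, 0, 0, 4.0, 1], [-0.02, -1.52, 0, 0, 0, 8.0, 1], [0.05, -2.28, 0, 0, 0, 12.0, 1], [0.17, -3.03, 0, 0, 0, 16.0, 1], [0.34, -3.77, 0, 0, 0, 20.0, 1], [0.57, -4.5, 0, 0, 0, 24.0, 1], [0.84, -5.2, 0, 0, 0, 28.0, 1], [1.17, -5.89, 0, 0, 0, 32.0, 1], [1.54, -6.56, 0, 0, 0, 36.0, 1], [1.96, -7.19, 0, 0, 0, 40.0, 1], [2.42, -7.8, 0, 0, 0, 44.0, 1]]
```

View pics/w14z.png

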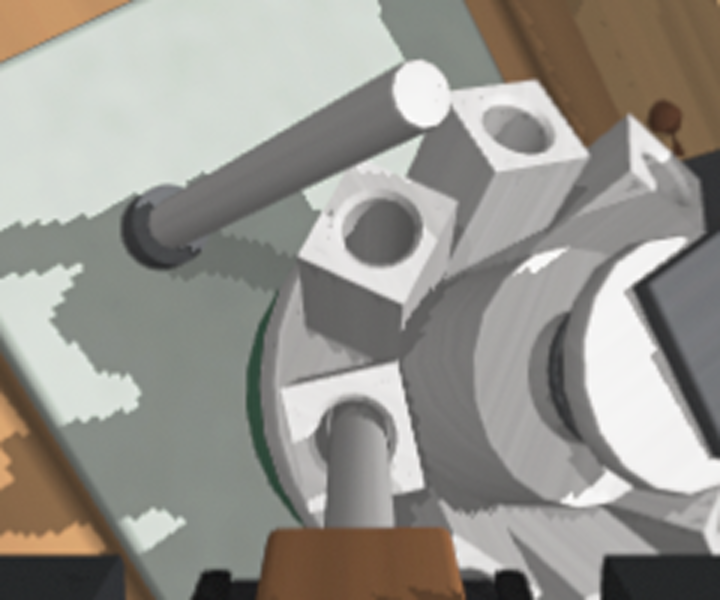

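Call:
step_arm:
  plan:
    - [-0.15,-0.76,0,0,0,4.0,1]
    - [-0.17,-1.52,0,0,0,8.0,1]
    - [-0.1,-2.28,0,0,0,12.0,1]
    - [0.02,-3.03,0,0,0,16.0,1]
    - [0.19,-3.77,0,0,0,20.0,1]
    - [0.42,-4.5,0,0,0,24.0,1]
    - [0.69,-5.2,0,0,0,28.0,1]
    - [1.02,-5.89,0,0,0,32.0,1]
    - [1.02,-5.89,0,0,0,32.0,1]

```text
time: 20.7
tcp_pos: [0.5889, -0.0102, 0.1736]
tcp_rot: [150.8, -13.1, 95.7]
wrist_force: [-13.2, 1.2, 9.1]
gripper_width: 0.0255
```

```bash
python3 - <<'E'
from plan import *
apply([1.02, -5.89, 0, 0, 0, 32.0])
f=shot('wrist','w15.png'); pm,Rmm,s=tool(); print(s['wrist_force'],s['wrist_torque'],s['time'],s['gripper_width'],s['joint_positions'].round(1))
p,Rm=load(); print(((pm-p)*1000).round(2)); d=pm-[.6893,.038,0];print(np.degrees(np.arctan2(d[1],d[0]))%360)
im=cv2.imread('pics/w15.png'); cv2.imwrite('pics/w15z.png',cv2.resize(im[80:280,208:448],None,fx=3,fy=3,interpolation=cv2.INTER_CUBIC))
f=shot('top','t15.png');im=cv2.imread('pics/t15.png'); cv2.imwrite('pics/t15z.png',cv2.resize(im[170:260,240:360],None,fx=6,fy=6,interpolation=cv2.INTER_CUBIC))
print(swing((.6878,.0380),[2,4,6,8,10,12]))
E
```

```text
[-12.36122399   0.98737554   7.43039146] [0.38023091 2.65338678 1.09858666] 20.75 0.025606647482393496 [ 16.6  -2.4  -6.9 120.1 -30.2  40.1  31.4]
[-2.11  1.78 -1.07]
205.53723487503655
[[0.18, -0.34, 0, 0, 0, 2.0, 1], [0.37, -0.66, 0, 0, 0, 4.0, 1], [0.57, -0.99, 0, 0, 0, 6.0, 1], [0.79, -1.3, 0, 0, 0, 8.0, 1], [1.01, -1.61, 0, 0, 0, 10.0, 1], [1.25, -1.91, 0, 0, 0, 12.0, 1]]
```

View pics/t15z.png

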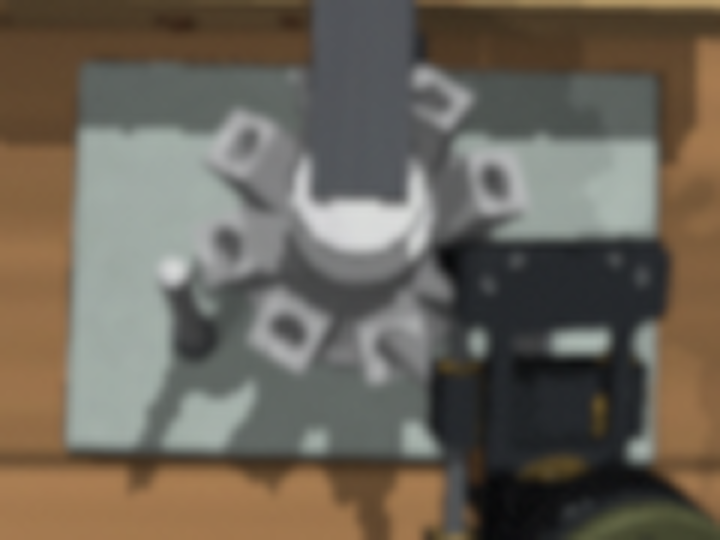

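View pics/w15z.png

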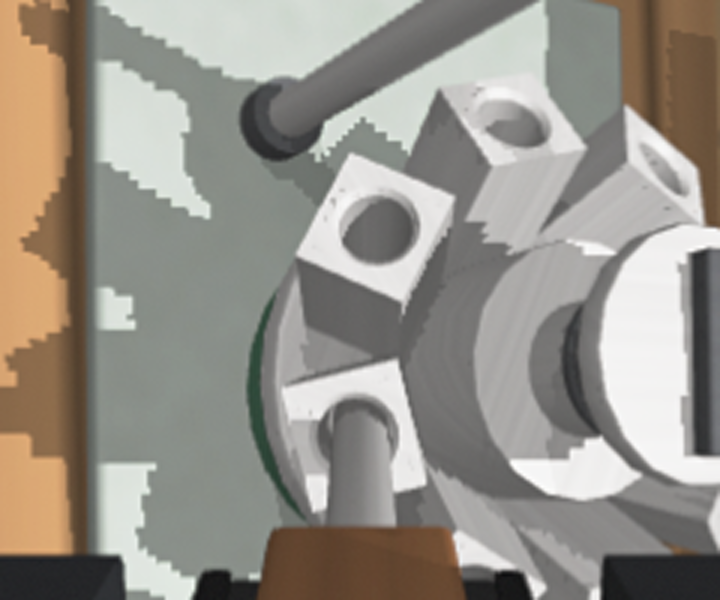

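```bash
python3 - <<'E'
from tfit import *
f=optics.grab_frame('top')
print(tfit(f,[(290,328),(227,243),(243,143),(496,183)]))
E
```

```text
(np.float64(0.36015506992752955), np.float64(13.9), array([0.7, 0.7, 0.4, 0.5]))
```

```bash
python3 - <<'E'
from plan import *
r=swing((.6888,.0380),[3,6,9,12,15,17,19,21,23,25])
for x in r: x[0]=round(x[0]-.07,2);x[1]=round(x[1]-.04,2);x[2]=.12
print(r)
E
```

```text
[[0.2, -0.55, 0.12, 0, 0, 3.0, 1], [0.5, -1.04, 0.12, 0, 0, 6.0, 1], [0.83, -1.51, 0.12, 0, 0, 9.0, 1], [1.18, -1.97, 0.12, 0, 0, 12.0, 1], [1.55, -2.4, 0.12, 0, 0, 15.0, 1], [1.81, -2.68, 0.12, 0, 0, 17.0, 1], [2.08, -2.96, 0.12, 0, 0, 19.0, 1], [2.36, -3.22, 0.12, 0, 0, 21.0, 1], [2.65, -3.47, 0.12, 0, 0, 23.0, 1], [2.95, -3.71, 0.12, 0, 0, 25.0, 1]]
```

Call:
step_arm:
  plan:
    - [0.2,-0.55,0.12,0,0,3.0,1]
    - [0.5,-1.04,0.12,0,0,6.0,1]
    - [0.83,-1.51,0.12,0,0,9.0,1]
    - [1.18,-1.97,0.12,0,0,12.0,1]
    - [1.55,-2.4,0.12,0,0,15.0,1]
    - [1.55,-2.4,0.12,0,0,15.0,1]

```text
time: 21.45
tcp_pos: [0.6043, -0.0341, 0.1737]
tcp_rot: [150.8, -13.2, 110.7]
wrist_force: [-6.1, 1.2, 1.1]
gripper_width: 0.0257
```

```bash
python3 - <<'E'
from plan import *
apply([1.55, -2.4, .12, 0, 0, 15.0])
f=shot('wrist','w16.png'); pm,Rmm,s=tool(); print(s['wrist_force'],s['wrist_torque'],s['time'],s['gripper_width'],s['joint_positions'].round(1))
p,Rm=load(); print(((pm-p)*1000).round(2)); d=pm-[.6893,.038,0];print(np.degrees(np.arctan2(d[1],d[0]))%360)
im=cv2.imread('pics/w16.png'); cv2.imwrite('pics/w16z.png',cv2.resize(im[80:280,208:448],None,fx=3,fy=3,interpolation=cv2.INTER_CUBIC))
f=shot('top','t16.png');im=cv2.imread('pics/t16.png'); cv2.imwrite('pics/t16z.png',cv2.resize(im[170:260,240:360],None,fx=6,fy=6,interpolation=cv2.INTER_CUBIC))
E
```

```text
[-6.29830548  1.83378628 -0.04081001] [-0.09586719  2.08656224  0.84424391] 21.5 0.025791373680087454 [ 19.4   4.8  -3.5 112.8 -35.3  50.5  53.3]
[-2.22  1.75 -2.16]
220.2476256184738
```

View pics/t16z.png

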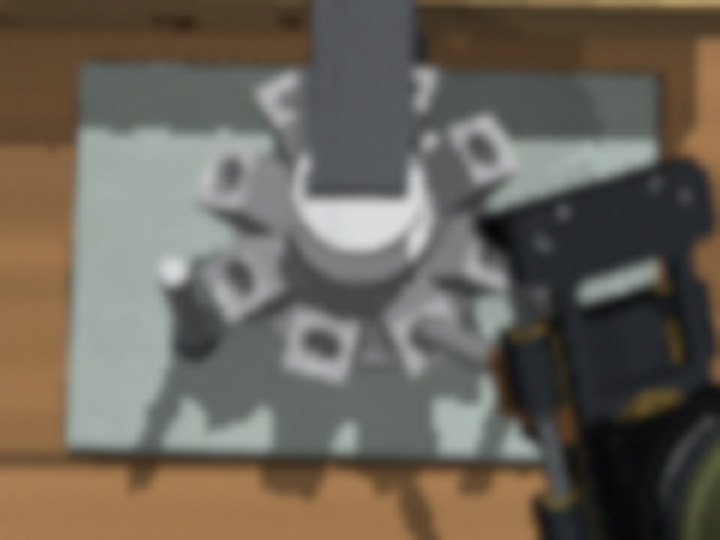

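View pics/w16z.png

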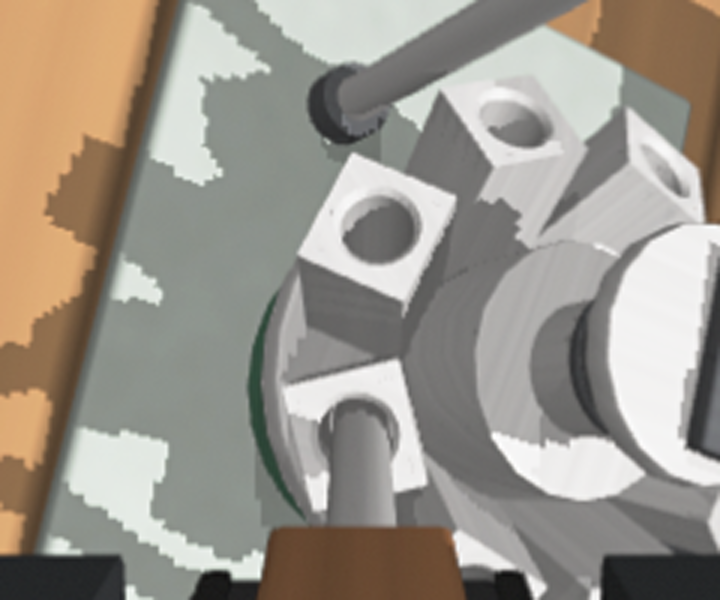

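```bash
python3 - <<'E'
from plan import *
from tfit import *
print(tfit(optics.grab_frame('top'),[(243,280),(322,344),(230,175),(483,150)]))
print(swing((.6888,.0380),[2,4,6,8]))
E
```

```text
(np.float64(0.4968044803799214), np.float64(29.400000000000002), array([1. , 0.4, 0.7, 0.6]))
[[0.26, -0.28, 0, 0, 0, 2.0, 1], [0.53, -0.56, 0, 0, 0, 4.0, 1], [0.82, -0.82, 0, 0, 0, 6.0, 1], [1.11, -1.07, 0, 0, 0, 8.0, 1]]
```

Call:
step_arm:
  plan:
    - [0.26,-0.28,0,0,0,2.0,1]
    - [0.53,-0.56,0,0,0,4.0,1]
    - [0.53,-0.56,0,0,0,4.0,1]

```text
time: 21.9
tcp_pos: [0.6086, -0.0386, 0.1736]
tcp_rot: [150.9, -13.3, 114.8]
wrist_force: [-10.5, 2.8, 2.5]
gripper_width: 0.0257
```

```bash
python3 - <<'E'
from plan import *
apply([0.53, -0.56, 0, 0, 0, 4.0])
pm,Rmm,s=tool(); print(s['wrist_force'],s['wrist_torque'],s['time'],s['gripper_width'],s['joint_positions'].round(1))
p,Rm=load(); print(((pm-p)*1000).round(2)); d=pm-[.6893,.038,0];print(np.degrees(np.arctan2(d[1],d[0]))%360)
print(swing((.6888,.0380),[2,4,6,8]))
E
```

```text
[-10.48919221   2.84364812   2.51572209] [0.22527855 2.50835108 1.22636563] 21.9 0.025720969765671134 [ 20.2   7.   -3.2 110.4 -35.7  53.4  57.8]
[-3.13  2.82 -2.26]
223.49089527789752
[[0.28, -0.26, 0, 0, 0, 2.0, 1], [0.57, -0.52, 0, 0, 0, 4.0, 1], [0.87, -0.76, 0, 0, 0, 6.0, 1], [1.18, -1.0, 0, 0, 0, 8.0, 1]]
```

Call:
step_arm:
  plan:
    - [0.28,-0.26,0,0,0,2.0,1]
    - [0.57,-0.52,0,0,0,4.0,1]
    - [0.57,-0.52,0,0,0,4.0,1]

```text
time: 22.2
tcp_pos: [0.6124, -0.0416, 0.1735]
tcp_rot: [150.9, -13.6, 119.0]
wrist_force: [-17.2, 4.9, 6.1]
gripper_width: 0.0256
```

```bash
python3 - <<'E'
from plan import *
apply([0.57, -0.52, 0, 0, 0, 4.0])
f=shot('wrist','w18.png'); pm,Rmm,s=tool(); print(s['wrist_force'],s['wrist_torque'],s['time'],s['gripper_width'],s['joint_positions'].round(1))
p,Rm=load(); print(((pm-p)*1000).round(2)); d=pm-[.6893,.038,0];print(np.degrees(np.arctan2(d[1],d[0]))%360)
im=cv2.imread('pics/w18.png'); cv2.imwrite('pics/w18z.png',cv2.resize(im[80:280,208:448],None,fx=3,fy=3,interpolation=cv2.INTER_CUBIC))
f=shot('top','t18.png');im=cv2.imread('pics/t18.png'); cv2.imwrite('pics/t18z.png',cv2.resize(im[170:260,240:360],None,fx=6,fy=6,interpolation=cv2.INTER_CUBIC))
E
```

```text
[-16.98314486   5.34918281   4.49723681] [0.90968379 3.1941879  1.7111359 ] 22.25 0.025608133398101543 [ 20.9   9.1  -3.  108.  -35.8  56.5  61.8]
[-5.05  5.01 -2.36]
225.9679539796965
```

View pics/t18z.png

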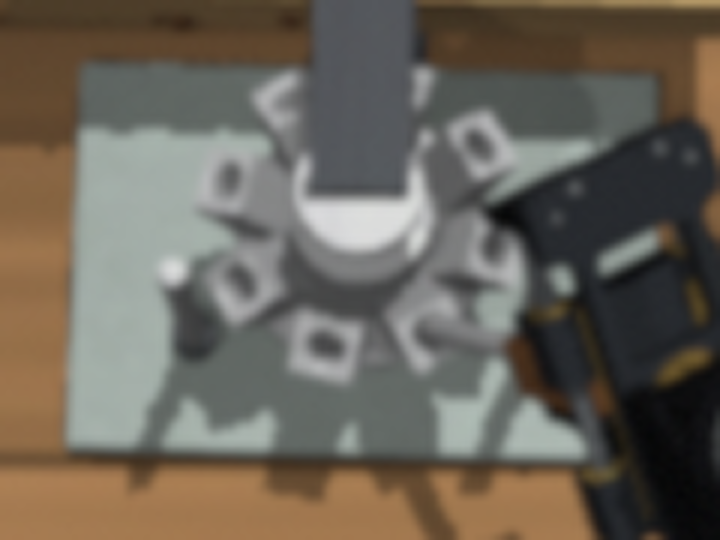

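View pics/w18z.png

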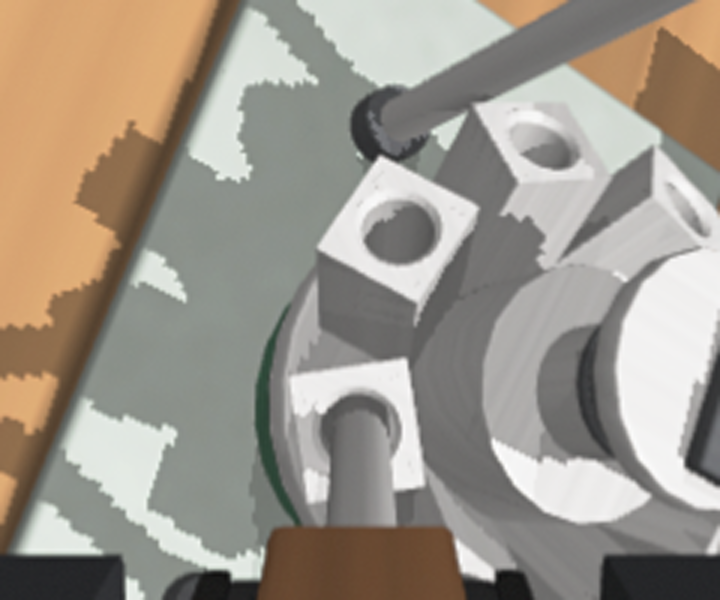

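```bash
python3 - <<'E'
from plan import *
from tfit import *
print(tfit(optics.grab_frame('top'),[(241,284),(326,344),(230,181),(481,146),(492,250)]))
print(swing((.6888,.0380),[2,4,6,8]))
E
```

```text
(np.float64(0.570078695616857), np.float64(30.700000000000006), array([0.5, 0.5, 1. , 0.5, 1.1]))
[[0.3, -0.24, 0, 0, 0, 2.0, 1], [0.61, -0.48, 0, 0, 0, 4.0, 1], [0.92, -0.7, 0, 0, 0, 6.0, 1], [1.25, -0.91, 0, 0, 0, 8.0, 1]]
```

Call:
step_arm:
  plan:
    - [0.3,-0.24,0,0,0,2.0,1]
    - [0.3,-0.24,0,0,0,2.0,1]
    - [0.3,-0.24,0,0,0,2.0,1]

```text
time: 22.65
tcp_pos: [0.6143, -0.0429, 0.1735]
tcp_rot: [150.9, -13.7, 121.0]
wrist_force: [-19.1, 6.4, 6.0]
gripper_width: 0.0259
```

```bash
python3 - <<'E'
from plan import *
apply([0.3, -0.24, 0, 0, 0, 2.0])
f=shot('wrist','w19.png'); pm,Rmm,s=tool(); print(s['wrist_force'],s['wrist_torque'],s['time'],s['gripper_width'],s['joint_positions'].round(1))
p,Rm=load(); print(((pm-p)*1000).round(2)); d=pm-[.6893,.038,0];print(np.degrees(np.arctan2(d[1],d[0]))%360)
f=shot('top','t19.png');a=cv2.imread('pics/t19.png');b=cv2.imread('pics/t18.png')
d=cv2.absdiff(a,b).max(2); print('collar diff',(d[180:232,270:300]>25).sum())
u=-Rm[:,2]; print(u)
r=swing((.6888,.0380),[-4,-8,-10,-12]); print(r)
E
```

```text
[-18.75336237   6.20494955   5.69271267] [1.12839626 3.44268315 1.87708511] 22.7 0.02544965007139997 [ 21.2  10.2  -3.  106.7 -35.7  58.   63.7]
[-6.08  6.13 -2.35]
227.1643642382874
collar diff 0
[-0.32614645 -0.41764366  0.84805794]
[[-0.59, 0.5, 0, 0, 0, -4.0, 1], [-1.14, 1.04, 0, 0, 0, -8.0, 1], [-1.41, 1.32, 0, 0, 0, -10.0, 1], [-1.66, 1.61, 0, 0, 0, -12.0, 1]]
```

Call:
step_arm:
  plan:
    - [-0.3,0.25,0,0,0,-2.0,1]
    - [-0.59,0.5,0,0,0,-4.0,1]
    - [-0.87,0.77,0,0,0,-6.0,1]
    - [-0.87,0.77,0,0,0,-6.0,1]

```text
time: 23.15
tcp_pos: [0.6082, -0.0383, 0.1738]
tcp_rot: [150.8, -13.1, 114.7]
wrist_force: [-7.7, 2.0, -1.1]
gripper_width: 0.0259
```

```bash
python3 - <<'E'
from plan import *
apply([-0.87, 0.77, 0, 0, 0, -6.0])
f=shot('wrist','w20.png'); pm,Rmm,s=tool(); print(s['wrist_force'],s['wrist_torque'],s['time'])
p,Rm=load(); print(((pm-p)*1000).round(2)); d=pm-[.6893,.038,0];print(np.degrees(np.arctan2(d[1],d[0]))%360)
im=cv2.imread('pics/w20.png'); cv2.imwrite('pics/w20z.png',cv2.resize(im[80:280,208:448],None,fx=3,fy=3,interpolation=cv2.INTER_CUBIC))
E
```

```text
[-8.34743123  2.21946056  0.82316355] [-0.07759003  2.42351172  1.06118771] 23.2
[-3.43  2.9  -2.1 ]
223.31511728992746
```

View pics/w20z.png

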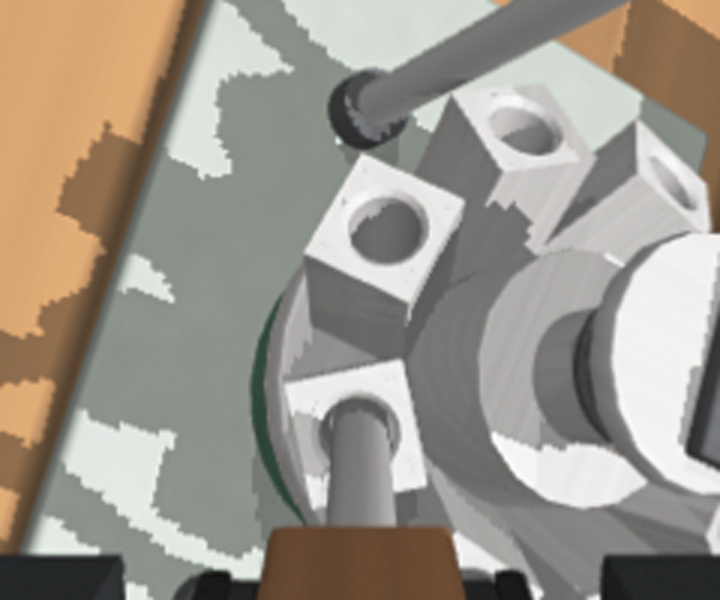

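```bash
python3 - <<'E'
from plan import *
print(swing((.6888,.0380),[-2,-4,-5]))
E
```

```text
[[-0.27, 0.27, 0, 0, 0, -2.0, 1], [-0.53, 0.56, 0, 0, 0, -4.0, 1], [-0.66, 0.7, 0, 0, 0, -5.0, 1]]
```

Call:
step_arm:
  plan:
    - [-0.27,0.27,0,0,0,-2.0,1]
    - [-0.53,0.56,0,0,0,-4.0,1]
    - [-0.53,0.56,0,0,0,-4.0,1]
    - [-0.53,0.56,0,0,0,-4.0,1]

```text
time: 23.6
tcp_pos: [0.6048, -0.0351, 0.1739]
tcp_rot: [150.7, -13.0, 110.6]
wrist_force: [-5.1, -0.6, -4.1]
gripper_width: 0.0257
```

```bash
python3 - <<'E'
from plan import *
apply([-0.53, 0.56, 0, 0, 0, -4.0])
f=shot('wrist','w21.png'); pm,Rmm,s=tool(); print(s['wrist_force'],s['wrist_torque'],s['time'])
p,Rm=load(); print(((pm-p)*1000).round(2)); d=pm-[.6893,.038,0];print(np.degrees(np.arctan2(d[1],d[0]))%360)
f=shot('top','t21.png');a=cv2.imread('pics/t21.png');b=cv2.imread('pics/t18.png')
d=cv2.absdiff(a,b).max(2); print('collar diff',(d[180:232,270:300]>25).sum())
cv2.imwrite('pics/t21z.png',cv2.resize(a[170:260,240:360],None,fx=6,fy=6,interpolation=cv2.INTER_CUBIC))
f=shot('scene','s21.png');im=cv2.imread('pics/s21.png'); cv2.imwrite('pics/s21z.png',cv2.resize(im[190:310,290:410],None,fx=5,fy=5,interpolation=cv2.INTER_CUBIC))
print(-Rm[:,2])
E
```

```text
[-5.44847555  0.98515411 -4.13424404] [-0.85531309  2.51247391  0.74141334] 23.65
[-1.52  0.58 -1.96]
220.89768063275358
collar diff 0
[-0.39371461 -0.35466398  0.84805794]
```

View pics/t21z.png

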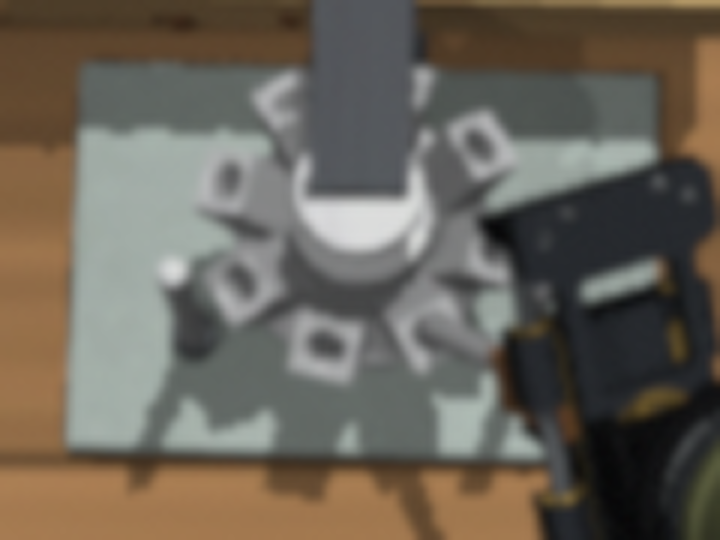

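View pics/s21z.png

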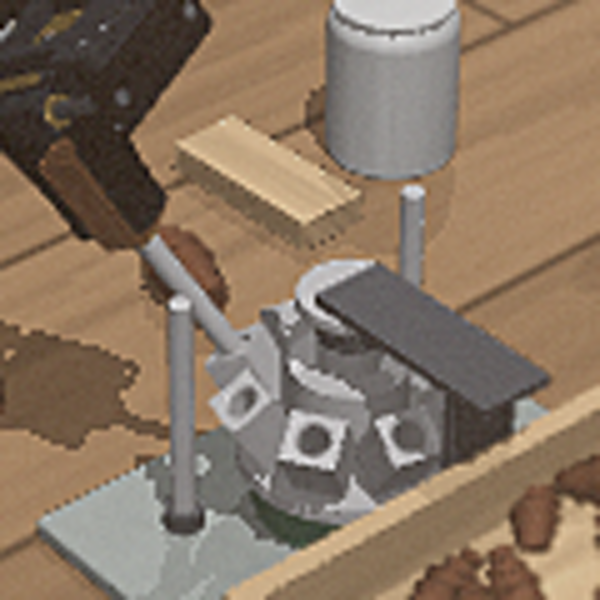

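Call:
step_arm:
  plan:
    - [-0.2,-0.17,0.42,0,0,0,1]
    - [-0.4,-0.34,0.85,0,0,0,1]
    - [-0.6,-0.51,1.27,0,0,0,1]
    - [-0.6,-0.51,1.27,0,0,0,1]

```text
time: 24.15
tcp_pos: [0.5993, -0.0407, 0.1881]
tcp_rot: [150.6, -13.0, 110.5]
wrist_force: [-9.3, 0.3, -2.6]
gripper_width: 0.0259
```

```bash
python3 - <<'E'
from plan import *
apply([-0.6, -0.51, 1.27, 0, 0, 0])
pm,Rmm,s=tool(); print(s['wrist_force'],s['wrist_torque'],s['time'])
p,Rm=load(); print(((pm-p)*1000).round(2))
f=shot('top','t22.png');a=cv2.imread('pics/t22.png');b=cv2.imread('pics/t18.png')
d=cv2.absdiff(a,b).max(2); print('collar diff',(d[180:232,270:300]>25).sum())
E
```

```text
[-9.28670314  0.34881712 -2.58516305] [-0.61856552  3.19213671  1.16515625] 24.15
[-1.11  0.1  -0.51]
collar diff 0
```

Call:
step_arm:
  plan:
    - [-0.35,-0.15,0.42,0,0,0,1]
    - [-0.57,-0.32,0.85,0,0,0,1]
    - [-0.8,-0.5,1.27,0,0,0,1]
    - [-1.0,-0.65,1.7,0,0,0,1]
    - [-1.0,-0.65,1.7,0,0,0,1]

```text
time: 24.7
tcp_pos: [0.5929, -0.0487, 0.2084]
tcp_rot: [150.2, -12.7, 110.3]
wrist_force: [0.1, -0.3, -1.5]
gripper_width: 0.0262
```

```bash
python3 - <<'E'
from plan import *
apply([-1, -0.65, 1.7, 0, 0, 0])
pm,Rmm,s=tool(); print(s['wrist_force'],s['wrist_torque'],s['time'])
p,Rm=load(); print(((pm-p)*1000).round(2))
f=shot('top','t23.png');a=cv2.imread('pics/t23.png');b=cv2.imread('pics/t18.png')
d=cv2.absdiff(a,b).max(2); print('collar diff',(d[180:232,270:300]>25).sum())
shot('wrist','w23.png')
im=cv2.imread('pics/w23.png'); cv2.imwrite('pics/w23z.png',cv2.resize(im[80:280,208:448],None,fx=3,fy=3,interpolation=cv2.INTER_CUBIC))
E
```

```text
[ 0.1347614  -0.31730461 -1.54766094] [-0.63324487  0.61246209 -0.02119346] 24.7
[ 2.48 -1.43  2.76]
collar diff 0
```

View pics/w23z.png

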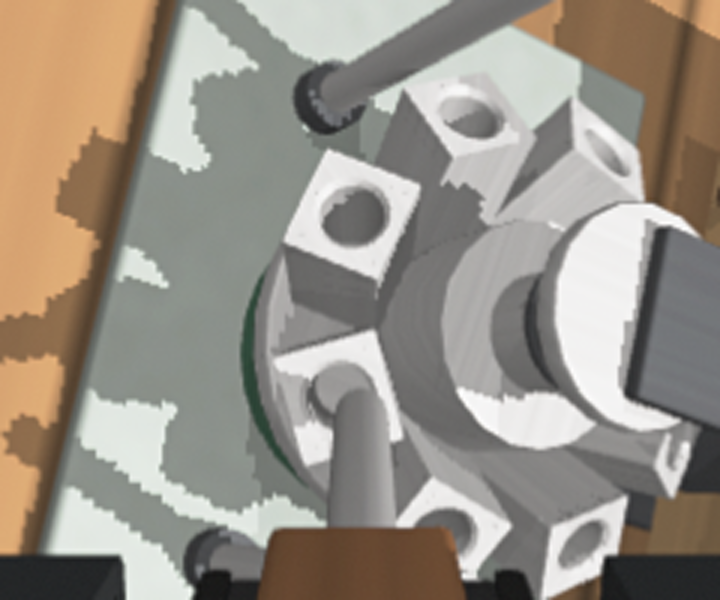

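Call:
step_arm:
  plan:
    - [-0.5,-0.3,1,0,0,0,1]
    - [-0.9,-0.7,2,0,0,0,1]
    - [-1.5,-1.0,3.2,0,0,0,1]
    - [-2,-1.3,4.4,0,0,0,1]
    - [-2.5,-1.5,6,0,0,0,1]
    - [-3,-1.5,7.5,0,0,0,1]
    - [-3,-1.5,9,0,0,0,1]
    - [-3,-1.5,9,0,0,0,1]
    - [-3,-1.5,9,0,0,0,1]

```text
time: 25.7
tcp_pos: [0.5609, -0.0621, 0.2955]
tcp_rot: [150.5, -12.9, 110.5]
wrist_force: [-0.4, 0.8, -1.1]
gripper_width: 0.0258
```

```bash
python3 - <<'E'
from plan import *
apply([-3,-1.5,9,0,0,0])
pm,Rmm,s=tool(); print(s['wrist_force'],s['wrist_torque'],s['time'],s['joint_positions'].round(1))
p,Rm=load(); print(((pm-p)*1000).round(2))
f=shot('wrist','w24.png')
im=cv2.imread('pics/w24.png'); cv2.imwrite('pics/w24z.png',cv2.resize(im[180:300,268:388],None,fx=5,fy=5,interpolation=cv2.INTER_CUBIC))
shot('top','t24.png')
g=shot('scene','s24.png')
# target: tool down, yaw 110 at stand high
Rt=R.from_euler('xyz',[180,0,110],degrees=True).as_matrix(); print(delta(np.array([.487,-.271,.28]),Rt))
E
```

```text
[-0.44038607  0.7596988  -1.14228983] [-0.68569991  0.65185415 -0.02106502] 25.7 [ 21.9  -4.9  -1.  108.  -31.6  64.7  48.7]
[ 0.49  0.19 -0.12]
[ -7.34 -20.87  -1.56 -22.03  23.21   2.92]
```

View pics/w24z.png

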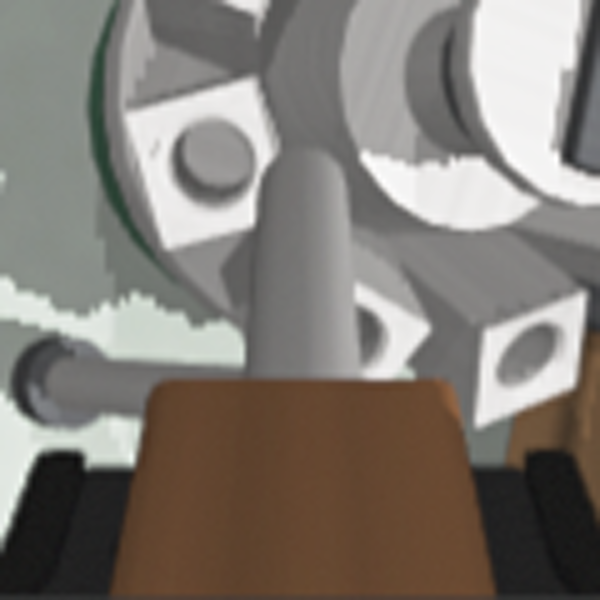

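View pics/s24.png

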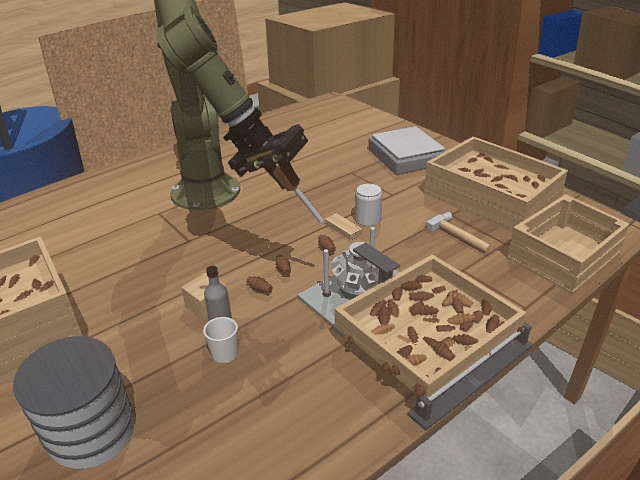

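```bash
python3 - <<'E'
from plan import *
from scipy.optimize import least_squares
f=optics.grab_frame('wrist'); pm,Rm,s=tool(); print(s['time'])
t=np.arange(0,360,10)*np.pi/180
def pred(a,sl,r=.0045):
    # bar frame: pivot at tool (0,0,-.008); foot at +L0 along z
    Ra=R.from_euler('y',a,degrees=True).as_matrix(); piv=np.array([0,0,-.008])
    def T(q): return pm+Rm@(piv+Ra@(np.array(q)-piv+[0,0,sl]))
    e=proj(f,[T([r*np.cos(x),r*np.sin(x),L0]) for x in t]); tipv=e[:,1].min()
    h=proj(f,[T([.013,y,L0-.110]) for y in (-.013,0,.013)])[1,1]
    h2=proj(f,[T([.013,y,L0-.166]) for y in (-.013,0,.013)])[1,1]
    return tipv,h,h2,e[:,0].mean()
print('0',pred(0,0))
o=np.array(pred(0,0)[:2])-[224,261.7]; print('offs',o)
sol=least_squares(lambda q:np.array(pred(q[0],q[1]/1000)[:2])-o-[209.6,256.0],[3,0]); print(sol.x,sol.fun)
for a in (2,4,6): print(a,pred(a,0))
# depth of shank points in tool frame
W=cloud(f); P=(W-pm)@Rm
for v in range(212,256,4):
    row=P[v,318:340]; m=(row[:,2]>.03)&(row[:,2]<.14); print(v,np.round(np.nanmedian(row[m],0)*1000,1) if m.any() else None, m.sum())
E
```

```text
25.9
0 (np.float64(221.7872383776117), np.float64(257.69958654266765), np.float64(313.99343785837436), np.float64(328.1703308979612))
offs [-2.21276162 -4.00041346]
[3.9396122  2.57171559] [3.78292953e-11 9.43600753e-12]
2 (np.float64(214.9578265357533), np.float64(255.86623875590635), np.float64(317.743641062857), np.float64(328.1651168154122))
4 (np.float64(208.12401995853932), np.float64(254.07986797589226), np.float64(321.4952840079112), np.float64(328.15960151744633))
6 (np.float64(201.28316240938207), np.float64(252.34242314523027), np.float64(325.24026426514297), np.float64(328.15377832101575))
212 [ 1.310e+01 -1.000e-01  1.204e+02] 13
216 [ 1.240e+01 -1.000e-01  1.106e+02] 17
220 [ 1.190e+01 -1.000e-01  1.008e+02] 19
224 [11.3 -0.  92.4] 19
228 [11.  -0.  83.3] 19
232 [10.2 -0.  76.8] 21
236 [10.  -0.  68.7] 21
240 [ 9.7 -0.  61.4] 21
244 [ 9.2  0.3 55.4] 22
248 [ 8.9  0.3 49.1] 22
252 [ 8.5  0.3 43.4] 22
```

```bash
cat >> plan.py <<'E'
A=3.6; FT=np.array([.0077,0,.1310])
def standpose(hx,hy,fz,yaw=110):
    D=R.from_euler('xyz',[180,0,yaw],degrees=True).as_matrix(); Rt=D@R.from_euler('y',-A,degrees=True).as_matrix()
    return np.array([hx,hy,fz])-Rt@FT,Rt
E
python3 - <<'E'
from plan import *
p,Rt=standpose(.487,-.271,.13); print(p,delta(p,Rt)); p,Rm=load(); print(p+Rm@FT)
E
```

```text
[ 0.48681505 -0.27049186  0.26122499] [ -7.36 -20.82  -3.44 -25.38  22.11   2.  ]
[ 0.60935751 -0.00880663  0.18622948]
```

Call:
step_arm:
  plan:
    - [-1,-3,0,-5,4.4,0.4,1]
    - [-2,-6.5,0,-10,8.8,0.8,1]
    - [-3.5,-10,-0.5,-15,13.2,1.2,1]
    - [-5,-14,-1,-20,17.7,1.6,1]
    - [-6.2,-17.5,-2,-25.38,22.11,2,1]
    - [-7.36,-20.82,-3.44,-25.38,22.11,2,1]
    - [-7.36,-20.82,-3.44,-25.38,22.11,2,1]
    - [-7.36,-20.82,-3.44,-25.38,22.11,2,1]
    - [-7.36,-20.82,-3.44,-25.38,22.11,2,1]

```text
time: 26.8
tcp_pos: [0.4877, -0.2695, 0.2606]
tcp_rot: [179.9, 3.5, 110.0]
wrist_force: [-0.5, 0.1, -1.4]
gripper_width: 0.026
```

```bash
python3 - <<'E'
from plan import *
apply([-7.36, -20.82, -3.44, -25.38, 22.11, 2])
f=shot('wrist','w25.png'); pm,Rmm,s=tool(); print(s['wrist_force'],s['time'],s['joint_positions'].round(1),pm)
p,Rm=load(); print(((pm-p)*1000).round(2), 'foot',pm+Rmm@FT)
print(proj(f,[pm+Rmm@FT,[.487,-.271,.062]]))
for n in ('stand_hole0','bar'): print(n,[(np.round(x['at'],4).tolist(),round(x['confidence'],2)) for x in nets.pinpoint('wrist',n)[:3]])
W=cloud(f);P=(W-pm)@Rmm
for v in range(206,256,6):
    row=P[v,314:344]; m=(row[:,2]>.03)&(row[:,2]<.14); print(v,np.round(np.nanmedian(row[m],0)*1000,1) if m.any() else None, m.sum(), np.round(np.nanmedian(W[v,314:344][m],0)*1000,1))
shot('scene','s25.png');shot('top','t25.png')
im=cv2.imread('pics/s25.png'); cv2.imwrite('pics/s25z.png',cv2.resize(im[200:340,160:280],None,fx=4,fy=4,interpolation=cv2.INTER_CUBIC))
E
```

```text
[ 0.15767767 -0.23816565 -1.35914933] 26.85 [24.3  4.4  0.3 96.6  2.5 76.4 44.1] [ 0.4878253  -0.26934356  0.26090978]
[ 1.03  1.16 -0.29] foot [ 0.48812643 -0.26975127  0.12968466]
[[328.25387742 217.10632242]
 [326.4898502  196.78928886]]
stand_hole0 [([0.4853, -0.2683, 0.058], 0.79)]
bar [([0.4872, -0.2693, 0.1326], 0.84)]
206 None 0 [nan nan nan]
212 [ 1.350e+01 -1.000e-01  1.194e+02] 13 [ 485.6 -263.5  140.9]
218 [ 12.4   0.5 105.6] 17 [ 486.3 -263.6  154.8]
224 [11.7 -0.1 91.7] 19 [ 485.6 -264.   168.7]
230 [11.   0.2 79.2] 20 [ 485.8 -263.8  181.1]
236 [10.2 -0.  68.7] 21 [ 485.6 -264.   191.7]
242 [ 9.7  0.2 58. ] 22 [ 485.8 -263.8  202.4]
248 [ 9.1 -0.  48.8] 23 [ 485.5 -263.5  211.6]
254 [ 8.5  0.  40.7] 23 [ 485.6 -263.4  219.8]
  return np.nanmean(a, axis, out=out, keepdims=keepdims)
```

View pics/w25.png

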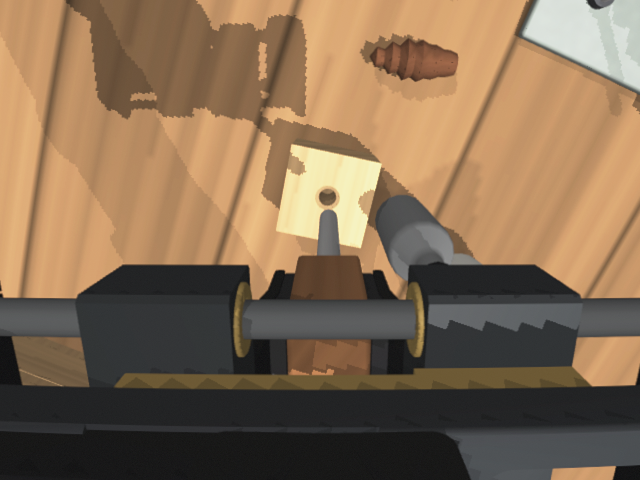

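View pics/s25z.png

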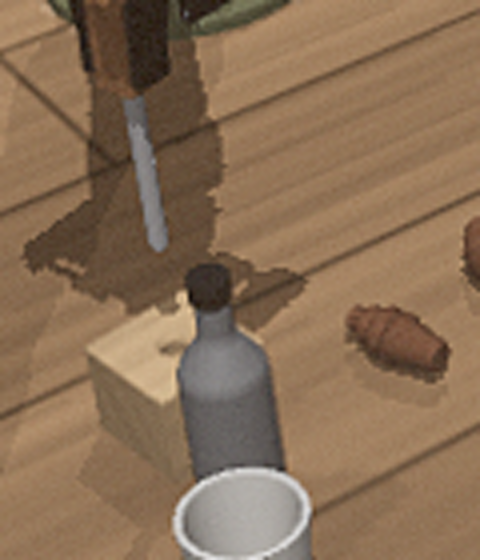

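Call:
step_arm:
  plan:
    - [0,0,-2,0,0,0,1]
    - [0,0,-4,0,0,0,1]
    - [0,0,-6,0,0,0,1]
    - [0,0,-6.2,0,0,0,1]
    - [0,0,-6.2,0,0,0,1]

```text
time: 27.55
tcp_pos: [0.4871, -0.2702, 0.1988]
tcp_rot: [-180.0, 3.6, 110.0]
wrist_force: [0.2, -0.1, -2.4]
gripper_width: 0.0258
```

```bash
python3 - <<'E'
from plan import *
apply([0,0,-6.2,0,0,0])
f=shot('wrist','w26.png'); pm,Rmm,s=tool(); print(s['wrist_force'],s['time'],pm)
p,Rm=load(); print(((pm-p)*1000).round(2), 'foot',pm+Rmm@FT)
print(proj(f,[pm+Rmm@FT,[.487,-.271,.062]]))
im=cv2.imread('pics/w26.png'); cv2.imwrite('pics/w26z.png',cv2.resize(im[160:280,268:388],None,fx=5,fy=5,interpolation=cv2.INTER_CUBIC))
E
```

```text
[-0.40770555  0.25162606 -1.58441716] 27.6 [ 0.48768716 -0.27050403  0.19973663]
[ 0.89 -0.    0.54] foot [ 0.48803592 -0.27107654  0.06851224]
[[328.72527193 218.23627692]
 [327.36719763 215.16271043]]
```

View pics/w26z.png

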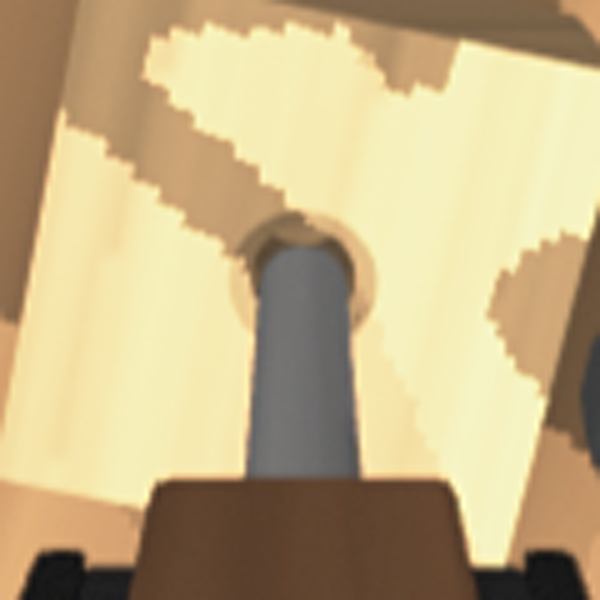

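Call:
step_arm:
  plan:
    - [0,0,-0.5,0,0,0,1]
    - [0,0,-1,0,0,0,1]
    - [0,0,-1.6,0,0,0,1]
    - [0,0,-2.2,0,0,0,1]
    - [0,0,-2.2,0,0,0,1]

```text
time: 28.1
tcp_pos: [0.487, -0.2707, 0.1758]
tcp_rot: [-180.0, 3.6, 110.0]
wrist_force: [1.1, -1.4, -2.7]
gripper_width: 0.0257
```

Call:
step_arm:
  plan:
    - [0,0,-0.6,0,0,0,1]
    - [0,0,-1.2,0,0,0,1]
    - [0,0,-1.8,0,0,0,1]
    - [0,0,-2.4,0,0,0,1]
    - [0,0,-2.9,0,0,0,1]
    - [0,0,-2.9,0,0,0,1]

```text
time: 28.7
tcp_pos: [0.4871, -0.2707, 0.147]
tcp_rot: [-180.0, 3.6, 110.0]
wrist_force: [0.0, -1.5, -3.0]
gripper_width: 0.0259
```

```bash
python3 - <<'E'
from plan import *
apply([0,0,-5.1,0,0,0])
f=shot('wrist','w27.png'); pm,Rmm,s=tool(); print(s['wrist_force'],s['wrist_torque'],s['time'],pm)
p,Rm=load(); print(((pm-p)*1000).round(2), 'foot',pm+Rmm@FT)
im=cv2.imread('pics/w27.png'); cv2.imwrite('pics/w27z.png',cv2.resize(im[160:280,268:388],None,fx=4,fy=4,interpolation=cv2.INTER_CUBIC))
E
```

```text
[ 1.11589933 -1.81288386 -3.55953968] [-0.54699446 -0.3008698   0.00221474] 28.75 [ 0.48712753 -0.27067589  0.14730216]
[ 0.33 -0.18 -0.9 ] foot [ 0.48730695 -0.2712094   0.01607726]
```

View pics/w27z.png

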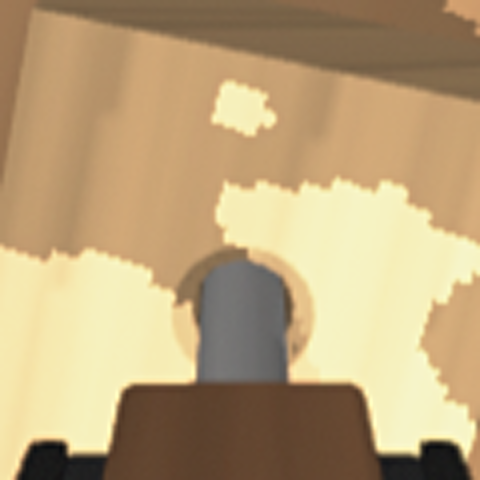

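Smooth. Down the last few mm until it bottoms.

Call:
step_arm:
  plan:
    - [0,0,-0.2,0,0,0,1]
    - [0,0,-0.4,0,0,0,1]
    - [0,0,-0.6,0,0,0,1]
    - [0,0,-0.6,0,0,0,1]

```text
time: 29.15
tcp_pos: [0.4872, -0.2706, 0.1416]
tcp_rot: [180.0, 3.6, 110.0]
wrist_force: [1.1, -2.4, -2.3]
gripper_width: 0.026
```

Call:
step_arm:
  plan:
    - [0,0,-0.15,0,0,0,1]
    - [0,0,-0.3,0,0,0,1]
    - [0,0,-0.3,0,0,0,1]

```text
time: 29.45
tcp_pos: [0.4873, -0.2707, 0.1394]
tcp_rot: [180.0, 3.6, 110.0]
wrist_force: [-1.6, -1.1, 3.4]
gripper_width: 0.0257
```

Call:
step_arm:
  plan:
    - [0,0,-0.1,0,0,0,1]
    - [0,0,-0.1,0,0,0,1]
    - [0,0,0,0,0,0,0.6]
    - [0,0,0,0,0,0,0.4]
    - [0,0,0,0,0,0,0.4]
    - [0,0,0,0,0,0,0.4]
    - [0,0,0,0,0,0,0.4]

```text
time: 30.15
tcp_pos: [0.487, -0.2702, 0.1384]
tcp_rot: [-180.0, 3.6, 110.0]
wrist_force: [0.4, -1.1, 0.6]
gripper_width: 0.0509
```

```bash
python3 - <<'E'
from plan import *
f=shot('wrist','w28.png'); pm,Rmm,s=tool(); print(s['wrist_force'],s['time'],pm,s['gripper_width'])
E
```

```text
[-0.05282197 -0.20494114 -0.06542107] 30.2 [ 0.48706117 -0.27024439  0.13851414] 0.0513373369078359
```

View pics/w28.png

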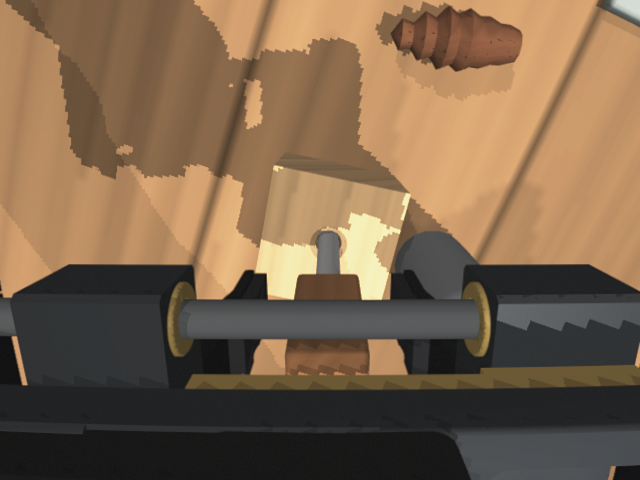

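Call:
step_arm:
  plan:
    - [0,0,1.5,0,0,0,0.4]
    - [0,0,3,0,0,0,0.4]
    - [0,0,5,0,0,0,0.4]
    - [0,0,8,0,0,0,0.4]
    - [0,0,12,0,0,0,0.4]
    - [0,0,16,0,0,0,0.4]
    - [-5,3,18,0,0,0,0.4]
    - [-5,3,18,0,0,0,0.4]
    - [-5,3,18,0,0,0,0.4]

```text
time: 31.1
tcp_pos: [0.4369, -0.2402, 0.3217]
tcp_rot: [179.8, 3.8, 110.0]
wrist_force: [-0.1, -0.3, -0.5]
gripper_width: 0.0524
```

```bash
python3 - <<'E'
from plan import *
from tfit import *
f=shot('wrist','w29.png'); g=shot('top','t29.png'); h=shot('scene','s29.png'); s=robot.read_state(); print(s['time'],s['tcp_pos'],s['wrist_force'])
for c in ('top','scene'):
  for n in ['bar','oil_bottle','seed_tin','seed_cup','cone_a','mallet','offcut']:
    print(c,n,[(np.round(x['at'],3).tolist(),round(x['confidence'],2)) for x in nets.pinpoint(c,n)[:3]])
for nm,F in (('top',g),('wrist',f)):
    W=cloud(F); m=(np.abs(W[...,0]-.484)<.04)&(np.abs(W[...,1]+.27)<.04)&(W[...,2]>.165)&(W[...,2]<.19)
    p=W[m];print(nm,'handle top',len(p),np.median(p,0),np.percentile(p[:,2],95))
a=cv2.imread('pics/t29.png'); cv2.imwrite('pics/t29z.png',cv2.resize(a[170:260,240:360],None,fx=6,fy=6,interpolation=cv2.INTER_CUBIC))
d=cv2.absdiff(a,cv2.imread('pics/t18.png')).max(2); print('collar diff vs stop',(d[180:232,270:300]>25).sum())
im=cv2.imread('pics/s29.png'); cv2.imwrite('pics/s29z.png',cv2.resize(im[200:360,160:360],None,fx=4,fy=3.5,interpolation=cv2.INTER_CUBIC))
E
```

```text
31.25 [ 0.43741257 -0.24069397  0.31851738] [ 0.35625712 -0.06168203 -0.4023116 ]
top bar []
top oil_bottle [([0.49, 0.098, -0.001], 0.32)]
top seed_tin [([0.463, 0.28, -0.0], 0.77)]
top seed_cup [([0.649, -0.319, -0.004], 0.64), ([0.523, -0.139, 0.0], 0.61)]
top cone_a [([0.52, -0.138, 0.002], 0.71), ([0.49, 0.096, -0.001], 0.67), ([0.485, -0.041, 0.003], 0.55)]
top mallet [([0.692, 0.409, -0.004], 0.62)]
top offcut [([0.447, 0.191, -0.002], 0.78)]
scene bar [([0.448, 0.197, 0.004], 0.5)]
scene oil_bottle []
scene seed_tin [([0.459, 0.283, -0.0], 0.9)]
scene seed_cup []
scene cone_a [([0.514, -0.141, 0.004], 0.73), ([0.49, -0.049, 0.004], 0.48)]
scene mallet [([0.692, 0.411, -0.003], 0.67)]
scene offcut [([0.45, 0.196, 0.003], 0.69), ([0.653, -0.322, 0.004], 0.65)]
  return _methods._mean(a, axis=axis, dtype=dtype,
  ret = um.true_divide(
Traceback (most recent call last):
IndexError: index -1 is out of bounds for axis 0 with size 0
```

View pics/s29.png

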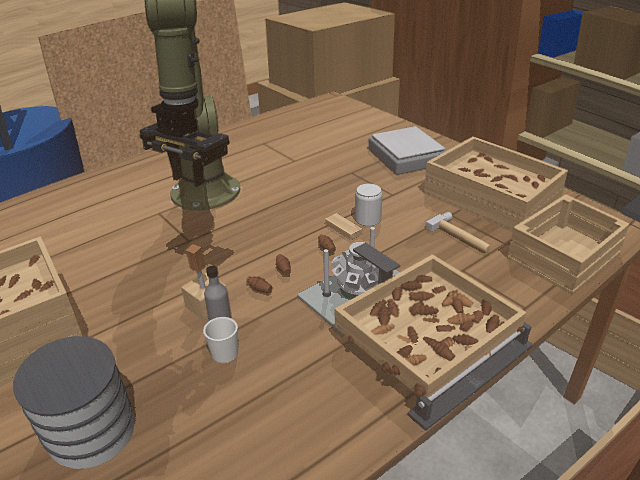

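Call:
step_arm:
  plan:
    - [1,4,1,0,0,0,0.4]
    - [3,9,1,0,0,0,0.4]
    - [4,14,1,0,0,0,0.4]
    - [4,18,1,0,0,0,0.4]
    - [4,18,1,0,0,0,0.4]
    - [4,18,1,0,0,0,0.4]

```text
time: 32.55
tcp_pos: [0.4773, -0.0596, 0.3289]
tcp_rot: [180.0, 3.7, 110.2]
wrist_force: [1.0, -1.0, -1.2]
gripper_width: 0.0524
```

```bash
python3 - <<'E'
from plan import *
from tfit import *
g=shot('top','t30.png'); h=shot('scene','s30.png'); s=robot.read_state(); print(s['time'],s['tcp_pos'],s['wrist_force'])
for c in ('top','scene'):
  for n in ['bar','oil_bottle','seed_cup']:
    print(c,n,[(np.round(x['at'],3).tolist(),round(x['confidence'],2)) for x in nets.pinpoint(c,n)[:2]])
W=cloud(g); m=(np.abs(W[...,0]-.484)<.04)&(np.abs(W[...,1]+.27)<.04)&(W[...,2]>.16)&(W[...,2]<.19)
p=W[m];print('handle top',len(p),np.median(p,0) if len(p) else None)
a=cv2.imread('pics/t30.png'); cv2.imwrite('pics/t30z.png',cv2.resize(a[170:260,240:360],None,fx=6,fy=6,interpolation=cv2.INTER_CUBIC))
d=cv2.absdiff(a,cv2.imread('pics/t18.png')).max(2); print('collar diff vs stop',(d[180:232,270:300]>25).sum())
im=cv2.imread('pics/s30.png'); cv2.imwrite('pics/s30z.png',cv2.resize(im[230:330,160:260],None,fx=5,fy=5,interpolation=cv2.INTER_CUBIC))
im0=cv2.imread('pics/scene0.png'); d=cv2.absdiff(im,im0).max(2)
E
```

```text
32.65 [ 0.47702411 -0.06185606  0.32880294] [-0.15816286 -0.01207679 -0.11458954]
top bar [([0.483, -0.268, 0.008], 0.78)]
top oil_bottle [([0.569, -0.286, -0.002], 0.66)]
top seed_cup [([0.647, -0.32, -0.003], 0.73)]
scene bar []
scene oil_bottle [([0.568, -0.276, 0.001], 0.94)]
scene seed_cup [([0.649, -0.32, -0.002], 0.98)]
handle top 154 [ 0.48610576 -0.27600873  0.17454086]
collar diff vs stop 0
```

View pics/s30z.png

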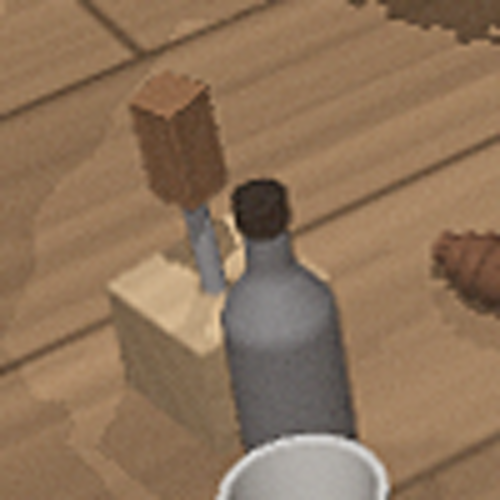

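View pics/t30.png

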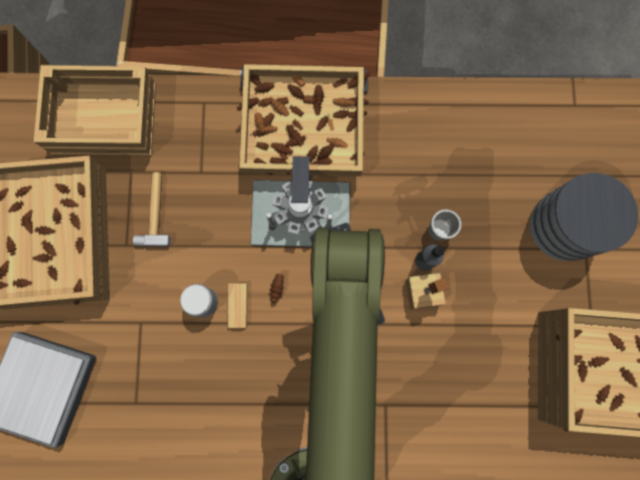

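View pics/t30z.png

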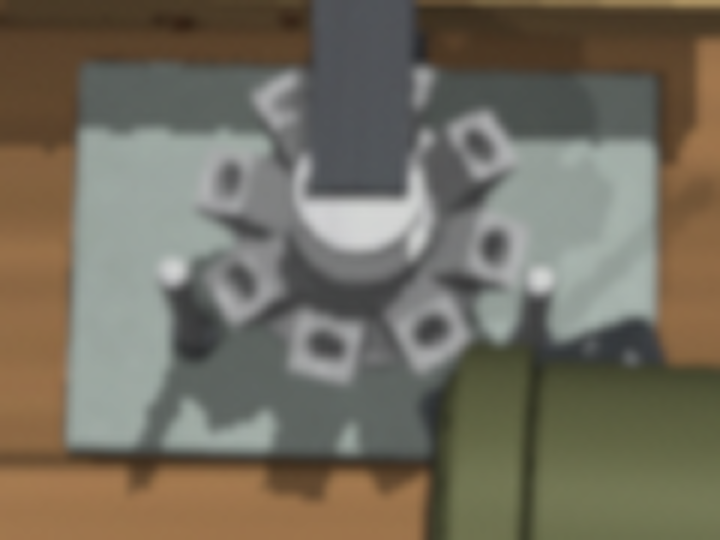

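```bash
python3 - <<'E'
import cv2
im=cv2.imread('pics/s30.png'); cv2.imwrite('pics/s30j.png',cv2.resize(im[225:315,290:410],None,fx=6,fy=6,interpolation=cv2.INTER_CUBIC))
E
```

```text
(no output)
```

View pics/s30j.png

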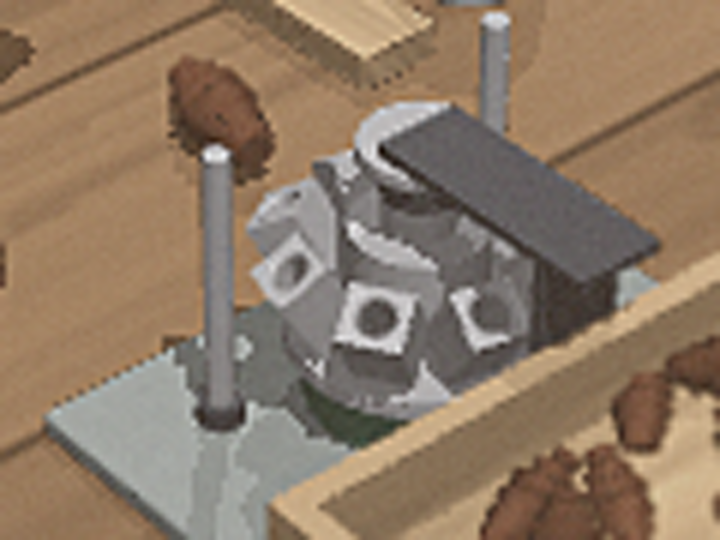

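```bash
python3 - <<'E'
from h import *
from scipy.optimize import least_squares
ft=optics.grab_frame('top'); fs=optics.grab_frame('scene')
zt=lambda l:np.array(l)/6+[239.58,169.58]; zs=lambda l:np.array(l)/6+[289.58,224.58]
V=[(ft,zt([(227,195),(250,297),(341,348),(447,322),(499,233),(470,132)]),zt([(230,181),(239,285),(326,345),(434,329),(496,248),(482,147)]),zt([(173,268),(541,277)])),
   (fs,zs([(302,280),(394,320)]),zs([(292,270),(377,316),(490,310)]),zs([(216,153),(496,18)]))]
def near(f,q,phi,px):
    b=phi+np.arange(8)*np.pi/4; P=np.c_[q[0]+.0572*np.cos(b),q[1]+.0572*np.sin(b),.0916+0*b]; Q=proj(f,P)
    d=Q[None]-px[:,None]; i=np.linalg.norm(d,axis=2).argmin(1); return d[range(len(px)),i].ravel()
for nm,(f,a,b,pn),J in (('top',V[0],(.6854,.0372)),('scene',V[1],(.6898,.04))):
    best=None
    for p0 in np.radians(range(0,45,4)):
      for p1 in np.radians(range(0,45,4)):
        q0=[*J,0,p0,p1]
        def r(q):
            yaw=q[2]; P=[[q[0]+.08*np.cos(np.radians(g)+yaw),q[1]+.08*np.sin(np.radians(g)+yaw),.142] for g in(117,243)]
            o=(proj(f,P)-(pn if nm=='top' else pn[::-1])).ravel()
            return np.r_[near(f,q,q[3],a),near(f,q,q[4],b),o]
        c=(r(q0)**2).sum()
        if best is None or c<best[0]: best=(c,q0)
    s=least_squares(r,best[1],x_scale=[.01,.01,.1,.1,.1]); x=s.x
    print(nm,x[:3].round(4),'phi',np.degrees(x[3:5]).round(2),'cost',s.cost, 'th0',x[3]-x[2]-.7+np.pi/4*np.arange(2),'th1',x[4]-x[2]-.7+np.pi/4*np.arange(2,5))
W=cloud(ft); print('head z',np.round(W[208:212,295:303,2]*1000,1)[:, ::3])
W=cloud(fs); print('scene head',np.round(W[246:252,352:357]*1000,1)[::2,::2])
E
```

```text
top [ 0.6855  0.0371 -0.0167] phi [37.64 31.02] cost 2.335822449368659 th0 [-0.02636629  0.75903187] th1 [1.4288394  2.21423756 2.99963572]
scene [ 0.6875  0.0397 -0.0087] phi [38.19 30.76] cost 0.5076627421266986 th0 [-0.02477093  0.76062723] th1 [1.41637626 2.20177442 2.98717259]
head z [[134.6 134.6 132.8]
 [134.9 132.4 132.7]
 [139.1 138.2 137.1]
 [132.7 134.4 133.7]]
scene head [[[670.9  29.6 135.5]
  [673.   33.9 134.7]
  [675.8  37.5 134.5]]

 [[678.2  23.1 136.9]
  [686.3  21.9 141.9]
  [688.2  26.3 140.9]]

 [[682.3  19.5 135.3]
  [689.1  19.4 139. ]
  [693.2  21.8 140.1]]]
```

Collar at about 3.00 rad (2.9996 top, 2.987 scene), i.e. at the stop. The bar is home and the robot is clear, so I hand in.

```bash
python3 - <<'E'
from h import *
print(workorder.close_job())
E
```

```text
the job is handed in; nothing more can be done
None
```

The collar is wound up to its end stop, the tray looks level, and the bar is back in its stand and released. I handed the job in with the arm clear, at about 33 s on the robot's clock.

**What I did:** I used the bar in two sockets. The first swing turned the collar about 52° and the second about 76°, until it stopped moving. I then pulled the bar out without turning the collar back and lowered it into the stand until it touched bottom.

**Last checks:**
- **Collar:** fits to the camera views give 3.00 rad (top) and 2.99 rad (scene). When I pushed harder, to about 20 N at the wrist, the collar did not move, and it was still in the same place after the bar came out.
- **Bar:** the handle top is about 175 mm high, the same as at the start, so it is fully in. It leans a degree or two to one side, within the slack of the hole.
- **Other things on the bench:** everything the networks found was within their error of where it started. They missed some items in individual views: the top view took a cone for the bottle once, and the arm hid cones in the last picture. The scene pictures show everything in place.
- **Forces:** the highest wrist force I read was about 21 N, while pushing at the stop.

**What went less smoothly:** the bar pivoted about 3.6° in the gripper during the second swing. I measured the tilt and corrected for it before putting the bar back. It also came out of the second socket with a small jump once it was free, and the collar did not move.

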